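Pack the suspect specimens and lift the cassette out of its dock

TASK

Stand the coin tube, the steel coin die and the wooden hand stamp upright in the white cassette while it is still locked in its dock, and let go of them. Then pinch the cassette's two orange side catches together so that it unlocks, lift it level, with the three specimens still standing in it, at least 10 cm straight out of the dock, and finish while holding it there still, catches squeezed. Leave everything else on the bench where it is.

Things in the scene. Friction and masses are not known exactly. Their poses are not given: they have to be found in the camera images.
- dock: blue base fixed on a steel plate (plate top 6 mm above the table), 232 x 84 mm, long along its x, 6 mm thick; origin: centre of its underside. Black stops up to 20 mm above its underside locate the cassette with 1 mm play. Four dark lips, 16 mm long at x = +-50, y = +-27.5 to 37 mm, tops 23 mm up, hook over the catches; between x = -42 and 42 mm the space beside the catches is free for fingers
- cassette: white open tray 200 x 44 mm, 22 mm high, inside 194 x 38 mm, floor and walls 3 mm thick, 0.26 kg; origin: centre of its underside, x along its length, y across. Starts locked in the dock, axes as the dock's, underside 12 mm above the table. Each long side has at mid-length an orange catch tab, 32 mm long (x), 3 mm thick, from 9 to 50 mm above the tray's underside; lifts only with both pressed
- catch_left (a joint): spring catch on the cassette's +y side: 0 = out (locked), 0.006 m = fully pressed towards the tray, free of the lips from about 0.004; 2 N to start, 7 N fully in, springs back. The tabs' outer faces are 62 mm apart when out, 50 mm when both are in; the cassette can be carried by them
- catch_left_face (a point): centre of the outer face of the +y catch tab, 32 mm above the cassette's underside, at x = 0 of the cassette. A bar at the tab's foot, 3 to 9 mm above the underside, runs 56 mm either way along x under the dock's lips (2 mm lift play)
- catch_right (a joint): spring catch on the cassette's -y side: 0 = out (locked), 0.006 m = fully pressed towards the tray, free of the lips from about 0.004; 2 N to start, 7 N fully in, springs back. The tabs' outer faces are 62 mm apart when out, 50 mm when both are in; the cassette can be carried by them
- catch_right_face (a point): centre of the outer face of the -y catch tab, 32 mm above the cassette's underside, at x = 0 of the cassette. A bar at the tab's foot, 3 to 9 mm above the underside, runs 56 mm either way along x under the dock's lips (2 mm lift play)
- coin_tube: specimen: upright round tube of brass and copper coins with black foot and black cap, diameter 28 mm, 56 mm tall, about 70 g; origin at the centre of its underside, z up
- coin_die: specimen: upright square dark steel block 26 x 26 mm, sides along its x and y, 51 mm tall, with a brass disc 22 mm across and 3 mm high on top, about 120 g; origin at the centre of its underside, z up
- wood_stamp: specimen: upright round pale wooden hand stamp, 58 mm tall: foot 28 mm across, waist 18 mm, top grip 24 mm across from 37 to 58 mm above its underside, about 50 g; origin at the centre of its underside, z up
- loupe: bystander: black round loupe with aluminium top, 34 mm across, 32 mm tall; origin at the centre of its underside
- dropper: bystander: small green bottle with white cap, 30 mm across, 62 mm tall; origin at the centre of its underside
- weight: bystander: aluminium-grey balance weight with a knob, 36 mm across, 40 mm tall; origin at the centre of its underside
- marker: bystander: blue and black marker pen lying behind, 130 mm long (its y), 12 mm thick; origin at the centre of its underside
- coin_stack: bystander: low stack of loose-looking coins, 26 mm across, 21 mm tall; origin at the centre of its underside
Not all that is in view belongs to the job. Several things have the shape of the cassette; the one meant has the colours described above.

How it is judged:
By the outcome, as a careful person would: the job done as asked, in the order asked, and still so for the second after the job is handed in, while the arm keeps its last pose, push and grip.
It also fails if it takes over 72 s, if anything falls off the work surface, if the arm or the gripper's body presses on something with over 40 N, if the wrist force passes 120 N, or if a joint passes its speed limit or range.

ROBOT

A 6-joint arm with a two-finger parallel gripper is mounted at the origin on the work surface. World frame = base frame: x ahead of the robot, y to its left, z up, the work surface at z = 0. Lengths are in m, angles in rad, forces in N, time in s.
With the tool pointing down it reaches from about 0.275 to 1 m from the base axis. Payload 8.4 kg.
Tool frame: the origin (TCP) lies where the fingers leave the gripper's body, on its centre line; the fingertips stand 73 mm ahead of it and the grasp point (between the pads) lies 54 mm ahead of it; z points along the fingers, x is the direction in which the jaws open and shut, and the axes are right-handed (so a half turn about z gives the same grasp; the last joint's range is limited). The gripper opens to 85 mm and grips with 20 to 120 N. Pads are 22 mm wide; open, the fingers measure 114 mm over their backs; the gripper's body (76 mm by 85 mm) begins 54 mm behind the grasp point. The pads swing forward as they close: fully open they stand 13 mm farther back than shut.
Start: joints at [1.154, 0.353, 1.633, -0, 1.155, -0.002], TCP at [0.252, 0.572, 0.304] pointing down, gripper open.
Joint ranges: [-2.63, 2.63], [-0.92, 2.1], [0.06, 2.66], [-1.3, 4.44], [0, 2.69], [-3.02, 3.02]. Speed limits (rad/s): [2.22, 2.22, 2.79, 3.14, 3.14, 3.14].

INTERFACE

Orientations are given as a unit quaternion [w, x, y, z].
In Python, from station import status, eyes, env gives the robot as it stands.
- The arm moves only by the tool play_rows, never from a script. Its argument "motion" is a list of rows, each an object with "rotation": the turn, a rotation vector about the tool's x, y, z in degrees, a list of three; "delta_pos": the shift along the tool's x, y, z in mm, a list of three; "jaw": the finger opening in mm, from 0 to 85.4. A call has 1 to 12 rows; each row is the pose to reach, as a shift and turn from the pose measured when the call began, along the tool's axes at that moment; what a row does not reach only later rows make up. A row lasts 1/10 s, in which the tool goes at most 50 mm and 8.59 degrees, less where a joint would pass 70% of its speed; a pose out of reach is approached as far as the arm can. A call with a gripper value outside its range is refused whole. The fingers move at their own pace and stop on an object; the grip force is fixed at half the most. Time passes only in rows, so rows that repeat a pose let the fingers close. It gives the time, the measured TCP pose, the force and the opening at its end, in the units of the state.
- status.read_state(): the state, without advancing time (a new reading comes with each control period).
- eyes.capture(name): name is "scene" or "side" or "wrist"; returns a dict with "image" (480x640x3 uint8, red, green, blue), "range_z" (480x640 float32, m along the optical axis (not along the pixel's ray), 0 where there is no reading), "mtx" (3x3 intrinsics, pixels), "R" (3x3) and "t" (3): a world point X has camera coordinates R X + t. Camera axes: x right, y down, z forward; pixel columns grow to the right and rows downward; lengths in m; the calibration is good to about 2 mm. The wrist camera is an equidistant fisheye: a pixel r from the principal point sees the ray r / f radians off the axis. A picture is of the moment at which its call begins.
- env.job_done(): hands the job in, once; it reports no verdict.
Trained networks look in a picture, given as the dict that the camera call returned (one of the last four; its "shot" number tells which), for a name from the list of things; names that differ only in an ending like _2 or _b are one class to them, and where a whole thing is asked for, a point or a joint stands for the part that bears it (a point fixed in the world has none). Each returns a list of dicts, best first, with "score" (0 to 1); they miss things now and then, are a little off and sometimes report something else, mostly with a low value. They report only what shows in the picture. A call takes as long as a camera call. They do not tell look-alikes from the thing itself.
- eyes.spot_in(label, picture): "bbox" ([left, top, width, height] in pixels, round what is visible of it).
- eyes.trace(label, picture): "pixels" (480x640 bool, what is visible of it) and "bbox" ([left, top, width, height] in pixels, round what is visible of it).
- eyes.place_of(label, picture): "location" ([row, column] in pixels: a listed point, or the origin of a listed thing).
The state is a dict: "clock": time; "qpos": joint angles; "qd": joint speeds; "effort": joint torques, N m; "eef_pos": TCP position; "tool_rot": TCP orientation; "force": force on the tool from outside, world axes, zero at the start; "moment": the same for the moment, N m; "opening": opening from 0.0 (shut) to 1.0 (fully open).
Only numpy, scipy, OpenCV 4.12 (cv2) and the standard library are available. Lean on these libraries where they do the work, as an engineer would, in place of code of your own. Each camera call takes 0.05 s, during which the arm holds its last target.

## Working session

There is one attempt and no reset: what is moved stays moved. The work goes in short steps, Python scripts to look and compute and a tool call to move; the robot and the scene stay as the last step left them, time stands still between calls to the robot, and variables do not carry over. Pictures are saved under pics/ and viewed, and the job is handed in when it is done.

Besides the shell and the picture viewer there is one more tool, called after ">>>" as a command line: name --argument value ..., lists and objects as JSON in quotes. play_rows: Moves the arm, as the interface text tells. Its arguments: {"type":"object","properties":{"motion":{"type":"array"}},"required":["motion"]}

```bash
ls; mkdir -p pics
python3 - <<'E'
from station import status, eyes, env
import cv2
print(status.read_state())
for n in ("scene","side","wrist"):
    c=eyes.capture(n); cv2.imwrite(f"pics/{n}0.png",c["image"][:,:,::-1]); print(n,c["mtx"],c["R"],c["t"],c["shot"])
E
```

```text
pics
{'clock': 0.0, 'qpos': array([ 1.15357361e+00,  3.53611870e-01,  1.63414247e+00,  1.70015297e-05,
        1.15519559e+00, -2.38555418e-03]), 'qd': array([ 0.00130327, -0.00089403,  0.00121002,  0.00012816,  0.00194753,
        0.00107988]), 'effort': array([-2.71899160e-03, -6.05241323e+01, -3.42074955e+01, -8.85878148e-05,
        9.03690961e-03, -1.09609380e-05]), 'eef_pos': array([0.25173496, 0.57164775, 0.3031807 ]), 'tool_rot': array([ 3.62884471e-04,  8.37569866e-01,  5.46329809e-01, -5.73522560e-04]), 'force': array([0.26840593, 0.41444901, 0.47530302]), 'moment': array([0.04514359, 0.00374618, 0.00362628]), 'opening': 0.9981337330587157}
scene [[503.08902305   0.         323.02361728]
 [  0.         503.08902305 242.22590017]
 [  0.           0.           1.        ]] [[-0.02071111  0.9995764   0.02044696]
 [ 0.54482487  0.02843191 -0.83806771]
 [-0.83829405 -0.0062173  -0.54518294]] [-0.00715475 -0.22228386  1.52750587] 1
side [[450.67344159   0.         316.02625852]
 [  0.         450.67344159 247.50995497]
 [  0.           0.           1.        ]] [[-9.87570550e-01 -1.57176260e-01 -1.81269145e-04]
 [-1.12881108e-01  7.10056636e-01 -6.95037718e-01]
 [ 1.09372140e-01 -6.86378319e-01 -7.18973253e-01]] [0.49731673 0.11172451 1.10721917] 2
wrist [[371.64829954   0.         321.40736404]
 [  0.         371.64829954 237.44572016]
 [  0.           0.           1.        ]] [[ 0.40284252  0.91526838 -0.00130426]
 [ 0.87160511 -0.38318909  0.30572971]
 [ 0.27932496 -0.12429772 -0.95211745]] [-0.62269904 -0.04065717  0.38025969] 3
```

View pics/scene0.png

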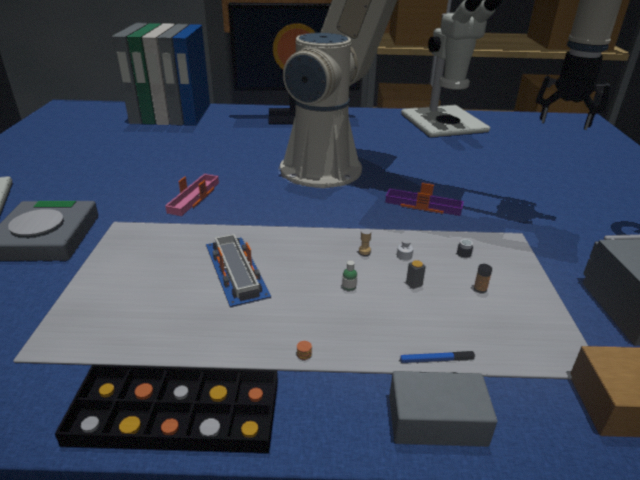

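View pics/side0.png

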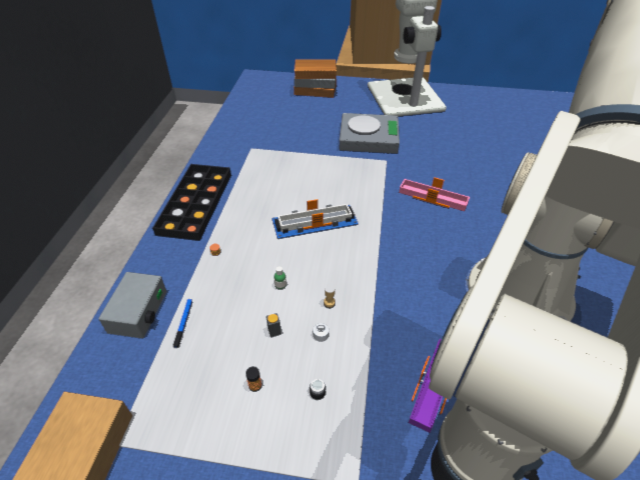

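View pics/wrist0.png

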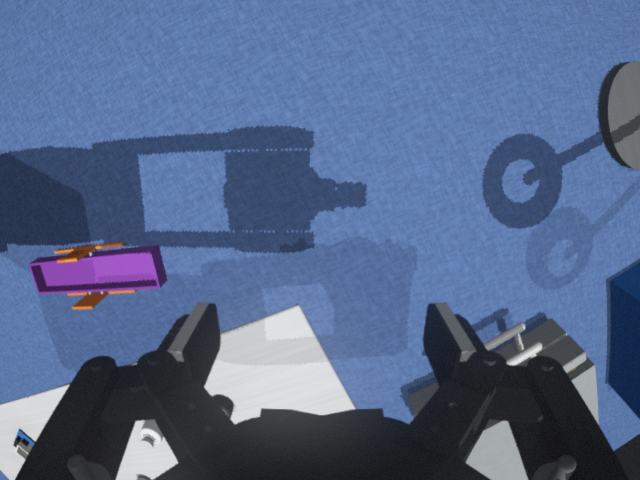

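The meant cassette is the white one in the blue dock, at scene (237,268) and side (315,218). The pink one at scene (193,194) and the purple one at scene (425,200) have the wrong colours and no dock. The next step is to measure everything.

```bash
cat > h.py <<'E'
import numpy as np, cv2
from station import status, eyes, env
def cloud(c,mask):
    v,u=np.nonzero(mask&(c["range_z"]>0)); z=c["range_z"][v,u].astype(float)
    K=c["mtx"]; P=np.stack([(u-K[0,2])/K[0,0]*z,(v-K[1,2])/K[1,1]*z,z],1)
    return (P-c["t"])@c["R"]
def proj(c,X):
    p=c["R"]@np.asarray(X)+c["t"]; p=c["mtx"]@p; return p[:2]/p[2]
def onplane(c,rc,z):
    K=c["mtx"]; d=np.array([(rc[1]-K[0,2])/K[0,0],(rc[0]-K[1,2])/K[1,1],1.]) 
    d=c["R"].T@d; o=-c["R"].T@c["t"]; return o+d*(z-o[2])/d[2]
E
python3 - <<'E'
from h import *
np.set_printoptions(precision=4,suppress=True)
for cam in("scene","side"):
    c=eyes.capture(cam)
    print(cam)
    for l in ["coin_tube","coin_die","wood_stamp","loupe","dropper","weight","coin_stack","cassette","dock","marker"]:
        for r in eyes.trace(l,c)[:2]:
            P=cloud(c,r["pixels"])
            zt=np.percentile(P[:,2],97); T=P[P[:,2]>zt-.006]
            print(l,round(r["score"],2),r["bbox"],len(P),"ztop",round(zt,4),"top mid",(T[:,:2].max(0)+T[:,:2].min(0))/2,T[:,:2].mean(0),"ext",np.ptp(T[:,:2],axis=0))
        for r in eyes.place_of(l,c)[:2]:
            print("   origin",round(r["score"],2),r["location"],onplane(c,r["location"],.006 if l!="cassette" else .012))
    for l in["catch_left_face","catch_right_face"]:
        for r in eyes.place_of(l,c)[:3]: print(l,r["score"],r["location"],onplane(c,r["location"],.044))
    P=cloud(c,np.ones((480,640),bool)); s=(P[:,0]>.3)&(P[:,0]<.7)&(abs(P[:,1]-.1)<.1); print("plate z",np.median(P[s,2]))
    im=c["image"]
    crop={"scene":im[220:320,190:290],"side":im[180:250,255:375]}[cam]
    cv2.imwrite(f"pics/{cam}_crop.png",cv2.resize(crop,None,fx=6,fy=6,interpolation=cv2.INTER_CUBIC)[:,:,::-1])
E
```

```text
scene
coin_tube 0.76 [476.5, 266.0, 17.1, 26.1] 363 ztop 0.0641 top mid [0.5817 0.3423] [0.5821 0.3421] ext [0.028  0.0261]
coin_tube 0.34 [296.3, 342.8, 19.5, 16.3] 267 ztop 0.0296 top mid [ 0.7776 -0.0091] [ 0.7785 -0.0094] ext [0.0269 0.0258]
   origin 0.6 [291.5, 480.2] [0.5849 0.3417 0.006 ]
   origin 0.56 [284.5, 412.8] [0.5679 0.2057 0.006 ]
wood_stamp 0.71 [356.5, 234.3, 17.9, 22.2] 229 ztop 0.0635 top mid [0.4652 0.1101] [0.4657 0.1098] ext [0.0142 0.0217]
   origin 0.73 [257.1, 363.0] [0.4728 0.1064 0.006 ]
loupe 0.64 [458.1, 238.8, 12.2, 16.6] 254 ztop 0.0404 top mid [0.4501 0.3367] [0.452  0.3365] ext [0.0286 0.0257]
   origin 0.57 [256.0, 465.5] [0.4568 0.3393 0.006 ]
dropper 0.73 [342.8, 261.8, 14.7, 30.3] 367 ztop 0.0687 top mid [0.5845 0.0726] [0.5864 0.0727] ext [0.0142 0.0141]
dropper 0.49 [220.7, 256.1, 5.8, 17.1] 73 ztop 0.0607 top mid [ 0.5566 -0.1915] [ 0.5583 -0.1909] ext [0.016  0.0077]
   origin 0.78 [286.8, 346.7] [0.5821 0.0679 0.006 ]
weight 0.59 [396.8, 240.0, 17.4, 19.1] 217 ztop 0.043 top mid [0.4709 0.1991] [0.4714 0.1985] ext [0.0079 0.0129]
   origin
[... 3212 characters left out ...]
, 30.9] 617 ztop 0.0302 top mid [ 0.5339 -0.1579] [ 0.551  -0.1431] ext [0.2153 0.1163]
   origin 0.78 [223.7, 315.2] [ 0.5317 -0.1616  0.006 ]
   origin 0.26 [329.5, 275.1] [0.5659 0.2015 0.006 ]
marker 0.8 [176.0, 299.8, 16.9, 51.0] 255 ztop 0.0216 top mid [0.7755 0.2219] [0.7742 0.2261] ext [0.0242 0.1275]
   origin 0.58 [323.5, 184.7] [0.7751 0.2182 0.006 ]
catch_left_face 0.65 [372.4, 423.2] [0.24   0.2791 0.044 ]
catch_left_face 0.5 [219.9, 316.8] [ 0.5232 -0.1369  0.044 ]
catch_left_face 0.44 [179.7, 436.6] [ 0.1965 -0.3692  0.044 ]
catch_right_face 0.57 [194.1, 430.1] [ 0.2168 -0.2973  0.044 ]
catch_right_face 0.43 [202.1, 311.8] [ 0.5489 -0.2085  0.044 ]
plate z 0.007179466071450511
```

View pics/scene_crop.png

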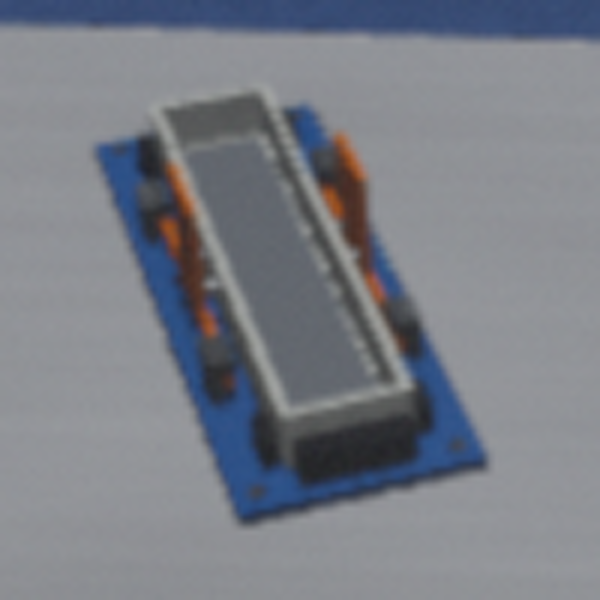

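View pics/side_crop.png

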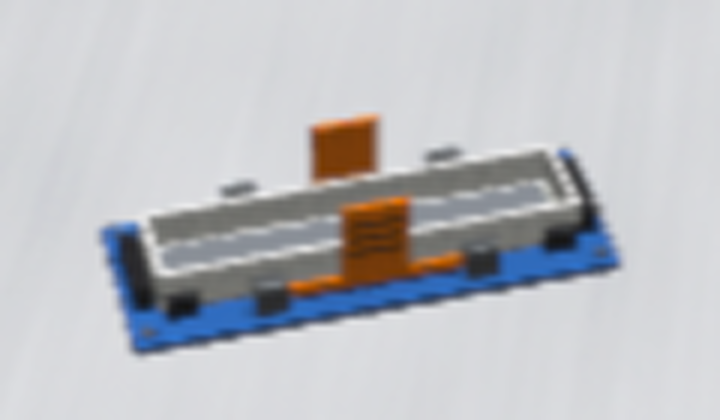

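Both crops show the white tray with orange catches in the blue dock, so that is the one. Next I'll refine the positions with the wrist camera.

```bash
cat >> h.py <<'E'
from scipy.spatial.transform import Rotation as Ro
np.set_printoptions(precision=4,suppress=True)
def st():
    s=status.read_state(); q=s["tool_rot"]; return s,Ro.from_quat([q[1],q[2],q[3],q[0]])
def go(p,yawdeg):
    "p: TCP target. tool down, tool x at yaw (mod 180 nearest). prints row"
    s,R=st(); best=None
    for k in(0,180,-180):
        a=np.radians(yawdeg+k); T=Ro.from_matrix(np.array([[np.cos(a),np.sin(a),0],[np.sin(a),-np.cos(a),0],[0,0,-1.]]))
        rv=(R.inv()*T).as_rotvec(degrees=True)
        if best is None or np.linalg.norm(rv)<np.linalg.norm(best): best=rv
    d=R.inv().apply(np.asarray(p)-s["eef_pos"])*1000
    print("rot",best.round(1),"dpos",d.round(1),"rows>=",int(np.ceil(max(np.linalg.norm(d)/50,np.linalg.norm(best)/8.59))))
def yaw():
    s,R=st(); x=R.as_matrix()[:,0]; return np.degrees(np.arctan2(x[1],x[0]))
def wray(c,uv):
    "fisheye rays (world) for Nx2 pixels (col,row)"
    K=c["mtx"]; uv=np.atleast_2d(uv).astype(float); d=(uv-[K[0,2],K[1,2]])/K[0,0]; th=np.linalg.norm(d,axis=1)
    s=np.where(th>1e-9,np.sin(th)/np.maximum(th,1e-9),1)
    return np.c_[d*s[:,None],np.cos(th)]@c["R"]
def wplane(c,uv,z):
    o=-c["R"].T@c["t"]; d=wray(c,uv); return o+d*((z-o[2])/d[:,2])[:,None]
def wcloud(c,mask):
    v,u=np.nonzero(mask&(c["range_z"]>0)); d=wray(c,np.c_[u,v]); dz=d@c["R"][2]
    return -c["R"].T@c["t"]+d*(c["range_z"][v,u]/dz)[:,None]
def wproj(c,X):
    p=np.atleast_2d(X)@c["R"].T+c["t"]; r=np.linalg.norm(p[:,:2],axis=1); th=np.arctan2(r,p[:,2])
    K=c["mtx"]; return p[:,:2]/r[:,None]*(th*K[0,0])[:,None]+[K[0,2],K[1,2]]
E
python3 - <<'E'
from h import *
s,R=st()
c=eyes.capture("wrist"); o=-c["R"].T@c["t"]
print("cam in tool",R.inv().apply(o-s["eef_pos"]),"axes in tool",(c["R"]@R.as_matrix()))
print(yaw()); go([.5,.15,.32],90); go([.5,.15,.32],0)
E
```

```text
cam in tool [-0.0016 -0.0777 -0.0704] axes in tool [[ 1.     -0.0002  0.0001]
 [ 0.0002  0.9521 -0.3058]
 [ 0.      0.3058  0.9521]]
66.23278083023834
rot [  0.    0.  -23.8] dpos [-286.2  397.2  -16.1] rows>= 10
rot [ 0.   0.  66.2] dpos [-286.2  397.2  -16.1] rows>= 10
```

>>> play_rows --motion '[{"rotation":[0,0,-12],"delta_pos":[-130,180,-20],"jaw":85},{"rotation":[0,0,-24],"delta_pos":[-262,370,-36],"jaw":85},{"rotation":[0,0,-24],"delta_pos":[-262,370,-36],"jaw":85},{"rotation":[0,0,-24],"delta_pos":[-262,370,-36],"jaw":85},{"rotation":[0,0,-24],"delta_pos":[-262,370,-36],"jaw":85},{"rotation":[0,0,-24],"delta_pos":[-262,370,-36],"jaw":85},{"rotation":[0,0,-24],"delta_pos":[-262,370,-36],"jaw":85},{"rotation":[0,0,-24],"delta_pos":[-262,370,-36],"jaw":85},{"rotation":[0,0,-24],"delta_pos":[-262,370,-36],"jaw":85},{"rotation":[0,0,-24],"delta_pos":[-262,370,-36],"jaw":85},{"rotation":[0,0,-24],"delta_pos":[-262,370,-36],"jaw":85},{"rotation":[0,0,-24],"delta_pos":[-262,370,-36],"jaw":85}]'

```text
clock: 3.7
eef_pos: [0.4845, 0.1836, 0.3397]
tool_rot: [-0.0, 0.706, 0.708, -0.0]
force: [0.2, -0.7, -0.2]
opening: 0.994
```

Run:
```python
from h import *
s,R=st(); print(s["eef_pos"],yaw(),s["clock"],s["force"])
c=eyes.capture("wrist"); cv2.imwrite("pics/w1.png",c["image"][:,:,::-1])
for l in ["coin_tube","coin_die","wood_stamp"]:
    for r in eyes.trace(l,c)[:2]:
        P=wcloud(c,r["pixels"]); zt=np.percentile(P[:,2],97); T=P[P[:,2]>zt-.005]
        print(l,round(r["score"],2),r["bbox"],"ztop",zt,(T[:,:2].max(0)+T[:,:2].min(0))/2,"ext",np.ptp(T[:,:2],axis=0),"all mid",(P[:,:2].max(0)+P[:,:2].min(0))/2)
```

```text
[0.4845 0.1836 0.3397] 90.22127067026193 3.7 [ 0.2263 -0.7473 -0.1778]
coin_tube 0.96 [439.6, 261.4, 40.2, 41.1] ztop 0.0634358491465258 [0.5775 0.3404] ext [0.0276 0.0268] all mid [0.5923 0.3538]
coin_tube 0.74 [212.7, 266.4, 26.0, 37.7] ztop 0.06899803231785366 [0.5316 0.1018] ext [0.116 0.076] all mid [0.5475 0.0912]
coin_die 0.6 [325.0, 252.5, 36.7, 42.9] ztop 0.0614289328614585 [0.5664 0.2055] ext [0.0306 0.0327] all mid [0.5745 0.2058]
coin_die 0.57 [24.4, 240.9, 20.7, 29.9] ztop 0.06264299652762942 [ 0.5468 -0.1948] ext [0.0276 0.0139] all mid [ 0.5471 -0.1953]
wood_stamp 0.58 [443.5, 151.8, 32.6, 31.7] ztop 0.04006572724869801 [0.449  0.3345] ext [0.0261 0.0272] all mid [0.4501 0.3395]
wood_stamp 0.57 [242.9, 155.8, 24.6, 27.7] ztop 0.06076992122585847 [0.4533 0.1136] ext [0.0185 0.0135] all mid [0.4557 0.1065]
```

View pics/w1.png

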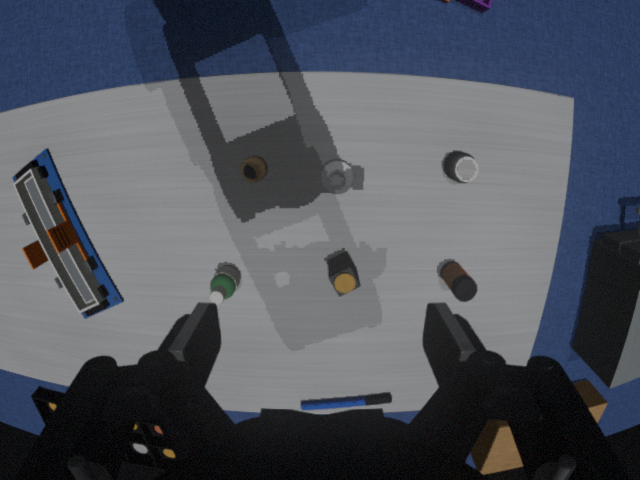

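Run:
```python
from h import *
for cam in("scene","side","wrist"):
    c=eyes.capture(cam); im=c["image"].astype(int); r,g,b=im[...,0],im[...,1],im[...,2]
    P=(wcloud if cam=="wrist" else cloud)(c,np.ones((480,640),bool))
    v,u=np.nonzero(c["range_z"]>0)
    reg=(P[:,0]>.38)&(P[:,0]<.69)&(P[:,1]>-.28)&(P[:,1]<-.05)
    rr,gg,bb=r[v,u],g[v,u],b[v,u]
    blue=reg&(bb>rr*1.8)&(bb>60)&(P[:,2]<.035)
    uv=np.c_[u,v][blue]
    if cam=="wrist": X=wplane(c,uv,.012)
    else: X=np.array([onplane(c,(y,x),.012) for x,y in uv])
    m=np.zeros((480,640),np.uint8); m[uv[:,1],uv[:,0]]=1
    n,lab,stt,_=cv2.connectedComponentsWithStats(m); 
    big=[i for i in range(1,n) if stt[i,4]>15]; keep=np.isin(lab[uv[:,1],uv[:,0]],big)
    rect=cv2.minAreaRect((X[keep,:2]*1000).astype(np.float32)); print(cam,"base rect",rect)
    o=reg&(rr>gg*1.6)&(rr>bb*1.8)&(rr>60)&(P[:,2]>.03)
    Q=P[o]; 
    if len(Q)>10:
        _,L,C=cv2.kmeans(Q[:,:2].astype(np.float32),2,None,(3,50,1e-6),5,0); 
        for k in (0,1): q=Q[L[:,0]==k]; print("  tab",len(q),np.median(q,0),np.ptp(q,axis=0))
    w=reg&(P[:,2]>.029)&(P[:,2]<.040)&(abs(rr-bb)<40)&(rr>90)
    print("  rim rect",cv2.minAreaRect((P[w][:,:2]*1000).astype(np.float32)),w.sum())
```

```text
scene base rect ((537.7246704101562, -168.13861083984375), (231.13475036621094, 81.81270599365234), 23.414806365966797)
  tab 18 [ 0.5235 -0.1419  0.0565] [0.0254 0.0102 0.031 ]
  tab 10 [ 0.5525 -0.1941  0.059 ] [0.023  0.0092 0.0317]
  rim rect ((539.4633178710938, -168.7564697265625), (204.5885009765625, 68.35497283935547), 29.32609748840332) 317
side base rect ((529.9009399414062, -142.64071655273438), (237.20034790039062, 80.99517822265625), 9.032430648803711)
  rim rect ((531.5947265625, -167.5245361328125), (204.00547790527344, 77.7138671875), 24.33861541748047) 279
wrist base rect ((535.6421508789062, -168.74624633789062), (230.0187530517578, 84.0528793334961), 23.59556007385254)
  tab 51 [ 0.5476 -0.1958  0.0621] [0.0268 0.0133 0.0325]
  tab 60 [ 0.5236 -0.1422  0.0621] [0.0269 0.013  0.0056]
  rim rect ((538.957763671875, -175.92323303222656), (200.43862915039062, 61.17729568481445), 23.87356185913086) 645
```

Run:
```python
from h import *
go([.57,.34,.20],113.5)
```

```text
rot [ -0.   -0.  -23.2] dpos [155.7  86.3 139.9] rows>= 5
```

>>> play_rows --motion '[{"rotation":[0,0,-8],"delta_pos":[50,25,20],"jaw":85},{"rotation":[0,0,-16],"delta_pos":[100,50,60],"jaw":85},{"rotation":[0,0,-23.2],"delta_pos":[135,75,100],"jaw":85},{"rotation":[0,0,-23.2],"delta_pos":[155,86,130],"jaw":85},{"rotation":[0,0,-23.2],"delta_pos":[156,86,140],"jaw":85},{"rotation":[0,0,-23.2],"delta_pos":[156,86,140],"jaw":85},{"rotation":[0,0,-23.2],"delta_pos":[156,86,140],"jaw":85}]'

```text
clock: 4.75
eef_pos: [0.5691, 0.3403, 0.1994]
tool_rot: [-0.0, 0.548, 0.837, -0.001]
force: [-0.0, 0.4, 0.1]
opening: 0.996
```

```bash
cat > look.py <<'E'
from h import *
import sys
l,n=sys.argv[1],sys.argv[2]; near=np.array([float(sys.argv[3]),float(sys.argv[4])])
c=eyes.capture("wrist"); im=c["image"].copy()
for r in eyes.trace(l,c)[:4]:
    P=wcloud(c,r["pixels"]); zt=np.percentile(P[:,2],95); T=P[(P[:,2]>zt-.005)&(P[:,2]<zt+.004)]
    m=(T[:,:2].max(0)+T[:,:2].min(0))/2
    if np.linalg.norm(m-near)>.06: continue
    print(l,round(r["score"],2),r["bbox"],"ztop",zt,"mid",m,"ext",np.ptp(T[:,:2],axis=0),"rect",cv2.minAreaRect((T[:,:2]*1000).astype(np.float32)))
    ct=wproj(c,[*m,zt])[0]; cv2.circle(im,tuple(int(x) for x in ct),3,(255,0,255),1)
cv2.imwrite(f"pics/{n}.png",im[:,:,::-1])
s,R=st(); print(s["eef_pos"],yaw(),s["clock"],s["force"])
E
python3 look.py coin_tube w2 .578 .342
```

```text
coin_tube 0.6 [296.5, 222.2, 47.0, 65.2] ztop 0.06329478383087127 mid [0.5773 0.341 ] ext [0.0275 0.0278] rect ((577.5646362304688, 340.7003479003906), (27.292922973632812, 26.772647857666016), 24.11029624938965)
[0.5699 0.34   0.2014] 113.50407615287685 4.85 [ 0.0171 -0.0486 -0.1359]
```

View pics/w2.png

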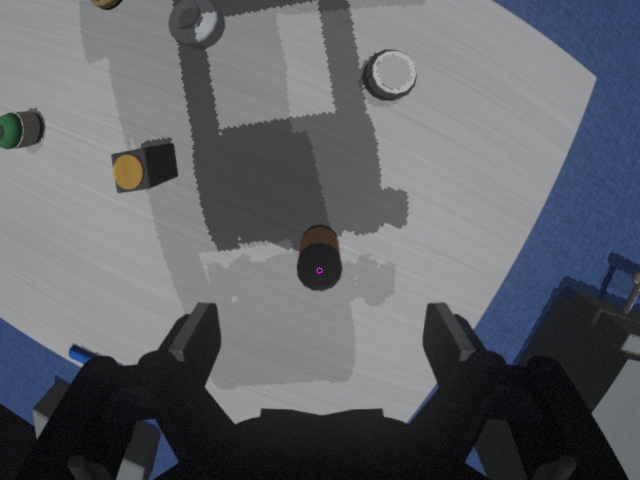

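Run:
```python
from h import *
go([.5774,.3408,.099],113.5)
```

```text
rot [ 0.1 -0.   0. ] dpos [ -2.3   7.1 102.4] rows>= 3
```

>>> play_rows --motion '[{"rotation":[0,0,0],"delta_pos":[-2,7,25],"jaw":85},{"rotation":[0,0,0],"delta_pos":[-2,7,55],"jaw":85},{"rotation":[0,0,0],"delta_pos":[-2,7,85],"jaw":85},{"rotation":[0,0,0],"delta_pos":[-2,7,101],"jaw":70},{"rotation":[0,0,0],"delta_pos":[-2,7,101],"jaw":40},{"rotation":[0,0,0],"delta_pos":[-2,7,101],"jaw":20},{"rotation":[0,0,0],"delta_pos":[-2,7,101],"jaw":20},{"rotation":[0,0,0],"delta_pos":[-2,7,101],"jaw":20},{"rotation":[0,0,0],"delta_pos":[-2,7,101],"jaw":20},{"rotation":[0,0,0],"delta_pos":[-2,7,101],"jaw":20},{"rotation":[0,0,0],"delta_pos":[-2,7,101],"jaw":20},{"rotation":[0,0,0],"delta_pos":[-2,7,101],"jaw":20}]'

```text
clock: 6.05
eef_pos: [0.5782, 0.3416, 0.1027]
tool_rot: [0.001, 0.548, 0.836, 0.002]
force: [-1.4, -1.7, 7.3]
opening: 0.31
```

Run:
```python
from h import *
s,R=st(); print(s["eef_pos"],yaw(),s["opening"]*85.4,s["force"],s["clock"])
```

```text
[0.5782 0.3416 0.1027] 113.50993982156814 26.51504907177833 [-1.3631 -1.7314  7.3285] 6.05
```

>>> play_rows --motion '[{"rotation":[0,0,0],"delta_pos":[0,0,-20],"jaw":20},{"rotation":[0,0,0],"delta_pos":[0,0,-50],"jaw":20},{"rotation":[0,0,0],"delta_pos":[0,0,-80],"jaw":20},{"rotation":[0,0,0],"delta_pos":[0,0,-105],"jaw":20},{"rotation":[0,0,0],"delta_pos":[0,0,-105],"jaw":20}]'

```text
clock: 6.55
eef_pos: [0.5797, 0.3426, 0.2129]
tool_rot: [0.003, 0.548, 0.836, 0.006]
force: [1.1, 0.3, -1.6]
opening: 0.31
```

Run:
```python
from h import *
s,R=st(); print(s["eef_pos"],yaw(),s["opening"]*85.4,s["force"],s["clock"])
go([.59,-.145,.21],113.5)
```

```text
[0.5797 0.3426 0.2129] 113.5158532886018 26.452191153227282 [ 1.0766  0.2916 -1.6433] 6.55
rot [ 0.7 -0.1  0. ] dpos [-451.2 -185.1    0. ] rows>= 10
```

>>> play_rows --motion '[{"rotation":[0.6,0,0],"delta_pos":[-20,-8,0],"jaw":20},{"rotation":[0.6,0,0],"delta_pos":[-60,-25,0],"jaw":20},{"rotation":[0.6,0,0],"delta_pos":[-105,-43,0],"jaw":20},{"rotation":[0.6,0,0],"delta_pos":[-150,-62,0],"jaw":20},{"rotation":[0.6,0,0],"delta_pos":[-195,-80,0],"jaw":20},{"rotation":[0.6,0,0],"delta_pos":[-240,-98,0],"jaw":20},{"rotation":[0.6,0,0],"delta_pos":[-285,-117,0],"jaw":20},{"rotation":[0.6,0,0],"delta_pos":[-330,-135,0],"jaw":20},{"rotation":[0.6,0,0],"delta_pos":[-375,-154,0],"jaw":20},{"rotation":[0.6,0,0],"delta_pos":[-415,-170,0],"jaw":20},{"rotation":[0.6,0,0],"delta_pos":[-440,-181,0],"jaw":20},{"rotation":[0.6,0,0],"delta_pos":[-451,-185,0],"jaw":20}]'

```text
clock: 7.75
eef_pos: [0.5888, -0.148, 0.2092]
tool_rot: [-0.001, 0.549, 0.836, 0.001]
force: [-0.3, 0.6, 0.4]
opening: 0.314
```

```bash
cat > lookd.py <<'E'
from h import *
import sys
c=eyes.capture("wrist"); im=c["image"].astype(int); r,g,b=im[...,0],im[...,1],im[...,2]
cv2.imwrite(f"pics/{sys.argv[1]}.png",c["image"][:,:,::-1])
P=wcloud(c,np.ones((480,640),bool)); v,u=np.nonzero(c["range_z"]>0); rr,gg,bb=r[v,u],g[v,u],b[v,u]
reg=(P[:,0]>.38)&(P[:,0]<.69)&(P[:,1]>-.28)&(P[:,1]<-.05)
blue=reg&(bb>rr*1.8)&(bb>60)&(P[:,2]<.02)&(P[:,2]>.006)
print("base rect",cv2.minAreaRect((P[blue][:,:2]*1000).astype(np.float32)))
w=reg&(P[:,2]>.029)&(P[:,2]<.040)&(abs(rr-bb)<40)&(rr>90)
print("rim rect",cv2.minAreaRect((P[w][:,:2]*1000).astype(np.float32)),w.sum())
o=reg&(rr>gg*1.6)&(rr>bb*1.8)&(rr>60)&(P[:,2]>.055)&(P[:,2]<.068)
Q=P[o]
if len(Q)>10:
    _,L,C=cv2.kmeans(Q[:,:2].astype(np.float32),2,None,(3,50,1e-6),5,0)
    ms=[]
    for k in(0,1): q=Q[L[:,0]==k]; ms.append((q.max(0)+q.min(0))/2); print("tab",len(q),ms[-1],np.ptp(q,axis=0))
    print("mid",(ms[0]+ms[1])/2)
s,R=st(); print(s["eef_pos"],yaw(),s["opening"]*85.4,s["force"],s["clock"])
E
python3 lookd.py w3
```

```text
base rect ((535.8558959960938, -169.24427795410156), (230.0513153076172, 83.2211685180664), 23.524581909179688)
rim rect ((534.2109985351562, -166.0625), (200.126220703125, 65.66624450683594), 23.65434455871582) 2775
tab 309 [ 0.5241 -0.1425  0.0598] [0.0292 0.0148 0.009 ]
tab 324 [ 0.5473 -0.196   0.0598] [0.0294 0.0141 0.0096]
mid [ 0.5357 -0.1693  0.0598]
[ 0.5892 -0.1482  0.2093] 113.36840751959434 26.800056397242315 [ 0.4589 -0.9219 -0.6164] 7.8
```

View pics/w3.png

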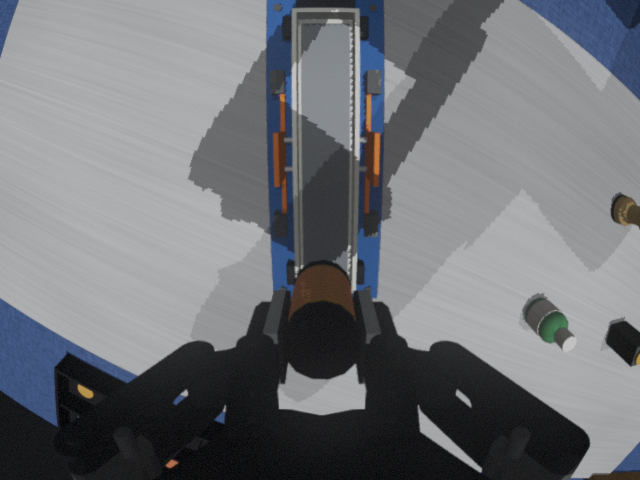

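Run:
```python
from h import *
go([.6036,-.1396,.16],113.5);go([.6036,-.1396,.113],113.5)
```

```text
rot [ 0.  -0.1 -0.1] dpos [ 2.1 16.6 49.4] rows>= 2
rot [ 0.  -0.1 -0.1] dpos [ 2.  16.6 96.4] rows>= 2
```

>>> play_rows --motion '[{"rotation":[0,0,0],"delta_pos":[2,12,20],"jaw":20},{"rotation":[0,0,0],"delta_pos":[2,16.6,40],"jaw":20},{"rotation":[0,0,0],"delta_pos":[2,16.6,49],"jaw":20},{"rotation":[0,0,0],"delta_pos":[2,16.6,49],"jaw":20},{"rotation":[0,0,0],"delta_pos":[2,16.6,65],"jaw":20},{"rotation":[0,0,0],"delta_pos":[2,16.6,80],"jaw":20},{"rotation":[0,0,0],"delta_pos":[2,16.6,90],"jaw":20},{"rotation":[0,0,0],"delta_pos":[2,16.6,94],"jaw":20},{"rotation":[0,0,0],"delta_pos":[2,16.6,94],"jaw":20}]'

```text
clock: 8.7
eef_pos: [0.6032, -0.1396, 0.1145]
tool_rot: [-0.001, 0.549, 0.836, 0.0]
force: [-0.8, -1.0, -0.5]
opening: 0.313
```

Run:
```python
from h import *
s,R=st(); print(s["eef_pos"],yaw(),s["opening"]*85.4,s["force"],s["clock"])
c=eyes.capture("side"); cv2.imwrite("pics/s1.png",cv2.resize(c["image"][140:280,240:400],None,fx=5,fy=4)[:,:,::-1])
c=eyes.capture("wrist"); cv2.imwrite("pics/w4.png",c["image"][:,:,::-1])
go([.6036,-.1396,.112],113.5)
```

```text
[ 0.6032 -0.1396  0.1145] 113.36230706232358 26.728157836926744 [-0.7946 -1.0266 -0.5429] 8.7
rot [ 0.  -0.1 -0.1] dpos [ 0.2 -0.2  3.5] rows>= 1
```

View pics/s1.png

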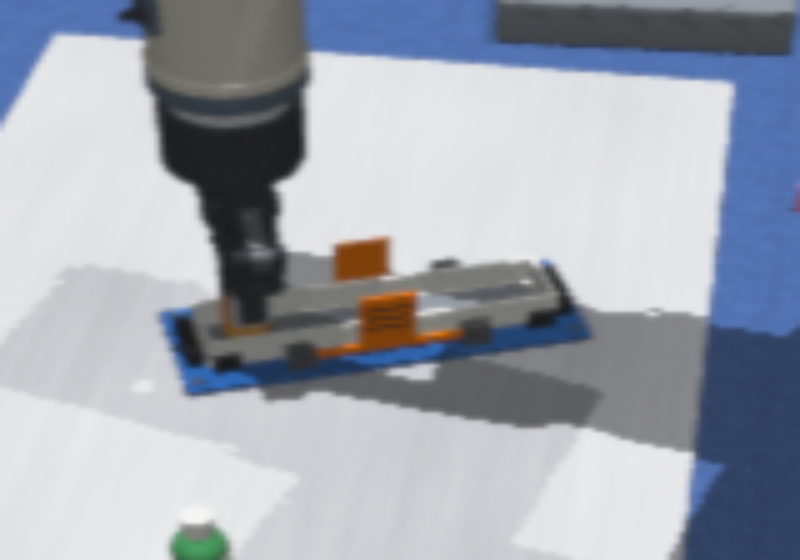

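View pics/w4.png

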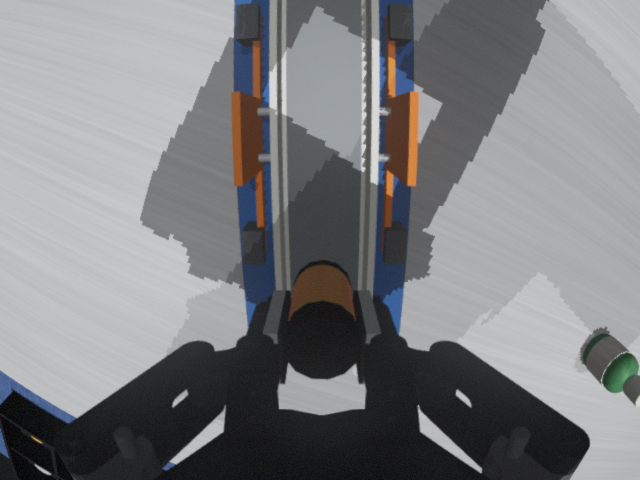

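The tube is inside the tray walls, at (320,320) in the wrist view. I'll lower it to contact and then release.

>>> play_rows --motion '[{"rotation":[0,0,0],"delta_pos":[0,0,2],"jaw":20},{"rotation":[0,0,0],"delta_pos":[0,0,3.5],"jaw":20},{"rotation":[0,0,0],"delta_pos":[0,0,3.5],"jaw":20}]'

```text
clock: 9.1
eef_pos: [0.6038, -0.1397, 0.1121]
tool_rot: [-0.0, 0.549, 0.836, 0.001]
force: [-0.5, -0.9, -1.6]
opening: 0.31
```

>>> play_rows --motion '[{"rotation":[0,0,0],"delta_pos":[0,0,1.5],"jaw":20},{"rotation":[0,0,0],"delta_pos":[0,0,1.5],"jaw":20},{"rotation":[0,0,0],"delta_pos":[0,0,1.5],"jaw":20}]'

```text
clock: 9.4
eef_pos: [0.604, -0.1397, 0.1117]
tool_rot: [0.0, 0.549, 0.836, 0.001]
force: [-3.4, 0.7, 8.7]
opening: 0.31
```

>>> play_rows --motion '[{"rotation":[0,0,0],"delta_pos":[0,0,-1],"jaw":36},{"rotation":[0,0,0],"delta_pos":[0,0,-1],"jaw":50},{"rotation":[0,0,0],"delta_pos":[0,0,-1],"jaw":60},{"rotation":[0,0,0],"delta_pos":[0,0,-1],"jaw":60},{"rotation":[0,0,0],"delta_pos":[0,0,-15],"jaw":60},{"rotation":[0,0,0],"delta_pos":[0,0,-45],"jaw":70},{"rotation":[0,0,0],"delta_pos":[0,0,-85],"jaw":85},{"rotation":[0,0,0],"delta_pos":[0,-30,-105],"jaw":85},{"rotation":[0,0,0],"delta_pos":[0,-60,-110],"jaw":85},{"rotation":[0,0,0],"delta_pos":[0,-60,-110],"jaw":85}]'

```text
clock: 10.4
eef_pos: [0.5466, -0.1646, 0.2236]
tool_rot: [0.0, 0.55, 0.835, 0.001]
force: [-0.8, 0.5, -0.0]
opening: 0.994
```

```bash
python3 look.py coin_tube w5 .604 -.14
python3 - <<'E'
from h import *
go([.447,.108,.20],113.5)
E
```

```text
coin_tube 0.84 [301.9, 279.8, 42.1, 67.2] ztop 0.07220478416065831 mid [ 0.6035 -0.141 ] ext [0.0282 0.0276] rect ((603.5371704101562, -141.04762268066406), (28.077590942382812, 26.815372467041016), 38.746524810791016)
[ 0.549  -0.1639  0.2227] 113.30377714873772 10.5 [ 0.8019  0.445  -0.5487]
rot [ 0.2  0.  -0.2] dpos [290.1  13.9  22.6] rows>= 6
```

View pics/w5.png

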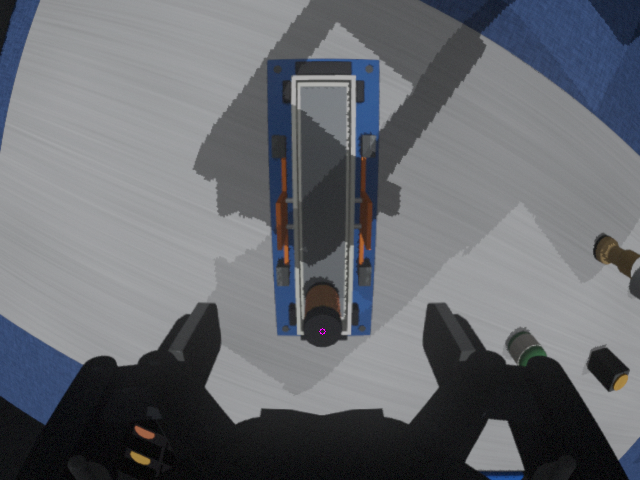

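The tube stands in the tray with its top at z 0.072 (0.071 expected). Next is the stamp.

>>> play_rows --motion '[{"rotation":[0,0,0],"delta_pos":[35,2,0],"jaw":85},{"rotation":[0,0,0],"delta_pos":[85,4,0],"jaw":85},{"rotation":[0,0,0],"delta_pos":[135,6,0],"jaw":85},{"rotation":[0,0,0],"delta_pos":[185,9,0],"jaw":85},{"rotation":[0,0,0],"delta_pos":[230,12,5],"jaw":85},{"rotation":[0,0,0],"delta_pos":[270,14,15],"jaw":85},{"rotation":[0,0,0],"delta_pos":[288,14,22],"jaw":85},{"rotation":[0,0,0],"delta_pos":[290,14,22],"jaw":85},{"rotation":[0,0,0],"delta_pos":[290,14,22],"jaw":85}]'

```text
clock: 11.4
eef_pos: [0.4477, 0.1087, 0.2006]
tool_rot: [0.001, 0.549, 0.836, 0.001]
force: [-0.3, -0.3, 0.4]
opening: 0.996
```

```bash
python3 look.py wood_stamp w6 .455 .113
```

```text
wood_stamp 0.94 [302.6, 222.1, 39.9, 42.7] ztop 0.060966518018943136 mid [0.4493 0.106 ] ext [0.0116 0.0192] rect ((447.8187561035156, 104.69483184814453), (6.7625732421875, 20.906558990478516), 23.89791488647461)
[0.448  0.1077 0.2009] 113.30018967690835 11.5 [0.3461 0.2124 0.0851]
```

View pics/w6.png

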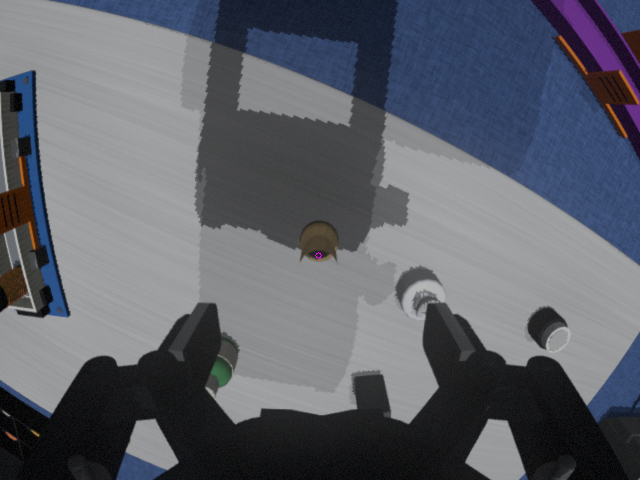

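Run:
```python
from h import *
c=eyes.capture("wrist"); cr=c["image"][205:285,270:370]; cv2.imwrite("pics/w7.png",np.clip(cv2.resize(cr,None,fx=7,fy=7,interpolation=cv2.INTER_NEAREST).astype(int)*2,0,255).astype(np.uint8)[:,:,::-1])
P=wcloud(c,np.ones((480,640),bool)); v,u=np.nonzero(c["range_z"]>0)
k=(np.linalg.norm(P[:,:2]-[.455,.11],axis=1)<.03)&(P[:,2]>.055)&(P[:,2]<.075)
print(k.sum(),P[k].min(0),P[k].max(0),np.median(P[k],0),"px",u[k].min(),u[k].max(),v[k].min(),v[k].max())
print("px at expected", wproj(c,[[.455,.11,.064]]))
c=eyes.capture("side"); cv2.imwrite("pics/s2.png",cv2.resize(c["image"][270:330,290:370],None,fx=8,fy=8,interpolation=cv2.INTER_CUBIC)[:,:,::-1])
```

```text
171 [0.4435 0.0961 0.055 ] [0.4562 0.1166 0.0652] [0.4458 0.1037 0.0597] px 301 338 245 261
px at expected [[322.9942 267.91  ]]
```

View pics/w7.png

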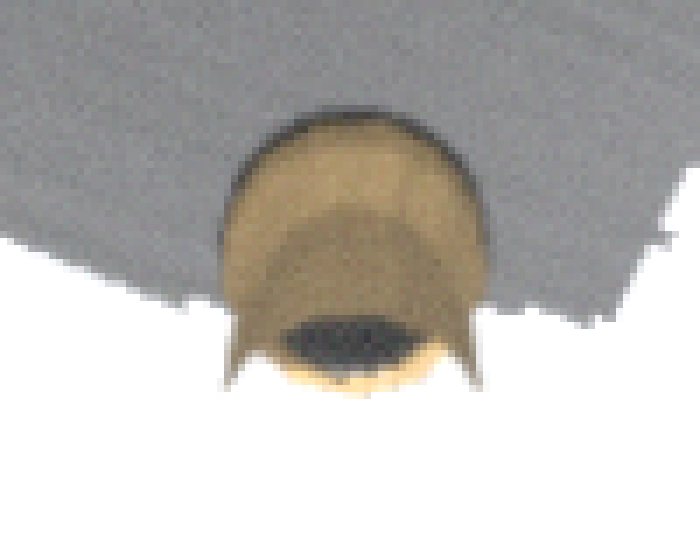

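View pics/s2.png

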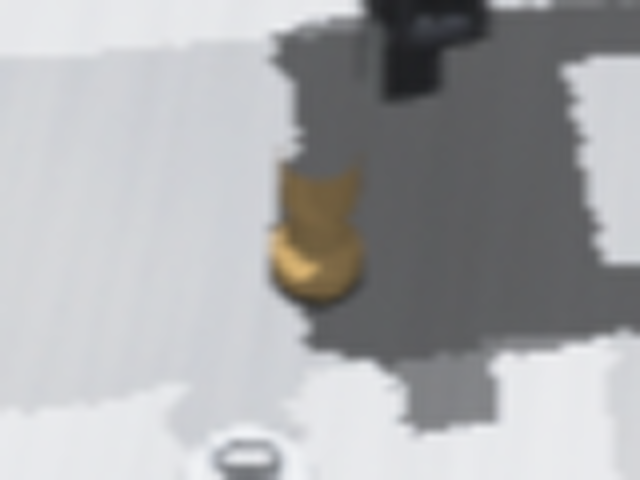

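Run:
```python
from h import *
c=eyes.capture("wrist")
for z in(.006,.010,.014): print(z,wplane(c,[[320.9,240],[301.7,240],[340,240],[320.9,220]],z)[:,:2])
print("top",wplane(c,[[302.1,260],[338.9,260],[320.5,262]],.064)[:,:2])
for p in([.4545,.1105],[.455,.111],[.4555,.109]):
  t=np.linspace(0,2*np.pi,24); C=lambda r,z:np.c_[p[0]+r*np.cos(t),p[1]+r*np.sin(t),0*t+z]
  for r,z in((.014,.006),(.014,.012),(.012,.064)): q=wproj(c,C(r,z)); print(p,r,z,q.min(0),q.max(0))
for cam,rc in(("scene",None),("side",None)):
  c=eyes.capture(cam)
  im=c["image"].astype(int); 
  for l in eyes.trace("wood_stamp",c)[:1]:
    v,u=np.nonzero(l["pixels"]); print(cam,u.min(),u.max(),v.min(),v.max())
  for p in([.4545,.1105],):
   for r,z in((.014,.006),(.014,.012),(.012,.064)):
    q=np.array([proj(c,[p[0]+r*np.cos(a),p[1]+r*np.sin(a),z]) for a in t]); print(cam,p,r,z,q.min(0),q.max(0))
```

```text
0.006 [[0.4568 0.109 ]
 [0.4625 0.0957]
 [0.4511 0.1222]
 [0.4425 0.1028]]
0.01 [[0.4556 0.1084]
 [0.4612 0.0954]
 [0.45   0.1214]
 [0.4415 0.1024]]
0.014 [[0.4544 0.1079]
 [0.4599 0.0951]
 [0.4489 0.1207]
 [0.4405 0.102 ]]
top [[0.4551 0.0961]
 [0.4464 0.1164]
 [0.4519 0.1067]]
[0.4545, 0.1105] 0.014 0.006 [305.4216 220.077 ] [342.5819 255.3838]
[0.4545, 0.1105] 0.014 0.012 [305.082  222.2646] [343.0151 258.2267]
[0.4545, 0.1105] 0.012 0.064 [304.747  249.2151] [344.3504 285.7165]
[0.455, 0.111] 0.014 0.006 [305.7813 220.9333] [342.9139 256.1885]
[0.455, 0.111] 0.014 0.012 [305.4496 223.1378] [343.3534 259.0452]
[0.455, 0.111] 0.012 0.064 [305.1971 250.2576] [344.7579 286.6769]
[0.4555, 0.109] 0.014 0.006 [303.0732 220.5022] [340.221  255.7832]
[0.4555, 0.109] 0.014 0.012 [302.6851 222.6982] [340.605 258.633]
[0.4555, 0.109] 0.012 0.064 [301.8294 249.7334] [341.4138 286.1928]
scene 359 371 233 256
scene [0.4545, 0.1105] 0.014 0.006 [358.2513 249.131 ] [370.5441 256.0532]
scene [0.4545, 0.1105] 0.014 0.012 [358.4065 246.9526] [370.7346 253.8497]
scene [0.4545, 0.1105] 0.012 0.064 [360.6954 228.0075] [371.5331 233.7177]
side 324 335 292 307
side [0.4545, 0.1105] 0.014 0.006 [323.2284 299.2172] [334.9035 308.6384]
side [0.4545, 0.1105] 0.014 0.012 [323.257  297.6867] [334.979  307.1182]
side [0.4545, 0.1105] 0.012 0.064 [324.379 284.561] [334.7883 292.7159]
```

Run:
```python
from h import *
go([.455,.1087,.105],113.5)
```

```text
rot [ 0.2  0.  -0.2] dpos [-1.9  7.2 95.8] rows>= 2
```

>>> play_rows --motion '[{"rotation":[0.2,0,0],"delta_pos":[-2,7,25],"jaw":85},{"rotation":[0.2,0,0],"delta_pos":[-2,7,55],"jaw":85},{"rotation":[0.2,0,0],"delta_pos":[-2,7,85],"jaw":85},{"rotation":[0.2,0,0],"delta_pos":[-2,7,96],"jaw":70},{"rotation":[0.2,0,0],"delta_pos":[-2,7,96],"jaw":40},{"rotation":[0.2,0,0],"delta_pos":[-2,7,96],"jaw":16},{"rotation":[0.2,0,0],"delta_pos":[-2,7,96],"jaw":16},{"rotation":[0.2,0,0],"delta_pos":[-2,7,96],"jaw":16},{"rotation":[0.2,0,0],"delta_pos":[-2,7,96],"jaw":16},{"rotation":[0.2,0,0],"delta_pos":[-2,7,96],"jaw":16},{"rotation":[0.2,0,0],"delta_pos":[-2,7,96],"jaw":16},{"rotation":[0.2,0,0],"delta_pos":[-2,7,96],"jaw":16}]'

```text
clock: 13.05
eef_pos: [0.4557, 0.1088, 0.106]
tool_rot: [0.001, 0.55, 0.835, 0.001]
force: [-0.8, -0.1, 7.8]
opening: 0.26
```

>>> play_rows --motion '[{"rotation":[0,0,0],"delta_pos":[0,0,-20],"jaw":16},{"rotation":[0,0,0],"delta_pos":[0,0,-50],"jaw":16},{"rotation":[0,0,0],"delta_pos":[0,0,-80],"jaw":16},{"rotation":[0,0,0],"delta_pos":[0,0,-100],"jaw":16},{"rotation":[0,0,0],"delta_pos":[0,0,-100],"jaw":16}]'

```text
clock: 13.55
eef_pos: [0.4571, 0.1091, 0.2091]
tool_rot: [0.003, 0.55, 0.835, 0.003]
force: [0.0, -0.7, -0.2]
opening: 0.258
```

Run:
```python
from h import *
s,R=st(); print(s["eef_pos"],yaw(),s["opening"]*85.4,s["force"],s["clock"])
go([.5725,-.1532,.205],113.5)
```

```text
[0.4571 0.1091 0.2091] 113.26131634902404 22.06904654122206 [ 0.0105 -0.6881 -0.2357] 13.55
rot [ 0.4  0.1 -0.2] dpos [-286.6    2.4    4.6] rows>= 6
```

>>> play_rows --motion '[{"rotation":[0.4,0,-0.2],"delta_pos":[-20,0,0],"jaw":16},{"rotation":[0.4,0,-0.2],"delta_pos":[-60,0,0],"jaw":16},{"rotation":[0.4,0,-0.2],"delta_pos":[-105,1,0],"jaw":16},{"rotation":[0.4,0,-0.2],"delta_pos":[-150,1,0],"jaw":16},{"rotation":[0.4,0,-0.2],"delta_pos":[-195,2,0],"jaw":16},{"rotation":[0.4,0,-0.2],"delta_pos":[-240,2,2],"jaw":16},{"rotation":[0.4,0,-0.2],"delta_pos":[-270,2,4],"jaw":16},{"rotation":[0.4,0,-0.2],"delta_pos":[-286.5,2.4,4],"jaw":16},{"rotation":[0.4,0,-0.2],"delta_pos":[-286.5,2.4,4],"jaw":16},{"rotation":[0.4,0,-0.2],"delta_pos":[-286.5,2.4,4],"jaw":16}]'

```text
clock: 14.55
eef_pos: [0.5717, -0.1524, 0.205]
tool_rot: [0.0, 0.549, 0.836, -0.0]
force: [-0.1, 0.8, -0.1]
opening: 0.264
```

Run:
```python
from h import *
s,R=st(); print(s["eef_pos"],yaw(),s["opening"]*85.4,s["force"],s["clock"])
c=eyes.capture("wrist"); cv2.imwrite("pics/w8.png",c["image"][:,:,::-1])
go([.5725,-.1532,.118],113.5)
```

```text
[ 0.5717 -0.1524  0.205 ] 113.43864853187335 22.58114435664462 [-0.0682  0.848  -0.1065] 14.55
rot [-0.  0. -0.] dpos [-1.4  0.2 87.2] rows>= 2
```

View pics/w8.png

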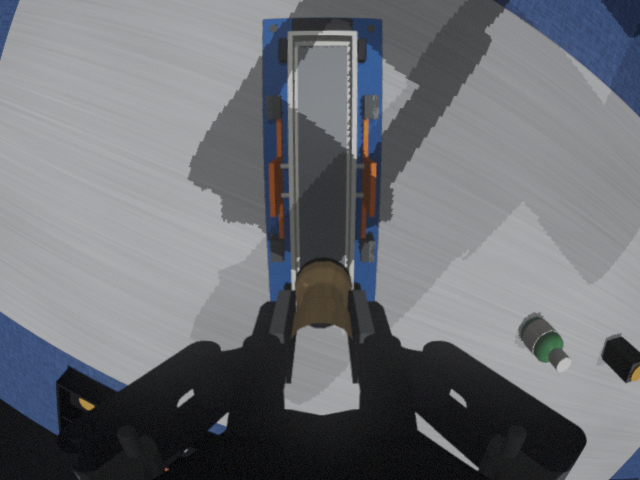

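>>> play_rows --motion '[{"rotation":[0,0,0],"delta_pos":[-1.4,0,15],"jaw":16},{"rotation":[0,0,0],"delta_pos":[-1.4,0,35],"jaw":16},{"rotation":[0,0,0],"delta_pos":[-1.4,0,55],"jaw":16},{"rotation":[0,0,0],"delta_pos":[-1.4,0,70],"jaw":16},{"rotation":[0,0,0],"delta_pos":[-1.4,0,80],"jaw":16},{"rotation":[0,0,0],"delta_pos":[-1.4,0,87],"jaw":16},{"rotation":[0,0,0],"delta_pos":[-1.4,0,87],"jaw":16},{"rotation":[0,0,0],"delta_pos":[-1.4,0,89],"jaw":16},{"rotation":[0,0,0],"delta_pos":[-1.4,0,90],"jaw":16},{"rotation":[0,0,0],"delta_pos":[-1.4,0,90],"jaw":16}]'

```text
clock: 15.6
eef_pos: [0.5725, -0.1534, 0.1156]
tool_rot: [0.001, 0.548, 0.836, -0.0]
force: [0.8, 0.3, -0.6]
opening: 0.26
```

>>> play_rows --motion '[{"rotation":[0,0,0],"delta_pos":[0,0,1],"jaw":16},{"rotation":[0,0,0],"delta_pos":[0,0,1.8],"jaw":16},{"rotation":[0,0,0],"delta_pos":[0,0,1.8],"jaw":16}]'

```text
clock: 15.9
eef_pos: [0.573, -0.1535, 0.115]
tool_rot: [0.001, 0.548, 0.836, 0.0]
force: [-1.9, 1.4, 9.3]
opening: 0.264
```

>>> play_rows --motion '[{"rotation":[0,0,0],"delta_pos":[0,0,-0.7],"jaw":32},{"rotation":[0,0,0],"delta_pos":[0,0,-0.7],"jaw":45},{"rotation":[0,0,0],"delta_pos":[0,0,-0.7],"jaw":60},{"rotation":[0,0,0],"delta_pos":[0,0,-0.7],"jaw":60},{"rotation":[0,0,0],"delta_pos":[0,0,-15],"jaw":60},{"rotation":[0,0,0],"delta_pos":[0,0,-45],"jaw":70},{"rotation":[0,0,0],"delta_pos":[0,0,-85],"jaw":85},{"rotation":[0,0,0],"delta_pos":[0,-20,-105],"jaw":85},{"rotation":[0,0,0],"delta_pos":[0,-40,-110],"jaw":85},{"rotation":[0,0,0],"delta_pos":[0,-40,-110],"jaw":85}]'

```text
clock: 16.9
eef_pos: [0.5339, -0.17, 0.2258]
tool_rot: [0.001, 0.549, 0.836, -0.0]
force: [-0.2, 0.0, -0.7]
opening: 0.997
```

```bash
python3 look.py coin_tube w9 .604 -.14; python3 look.py wood_stamp w9 .5725 -.153;  python3 - <<'E'
from h import *
go([.555,.20,.22],100)
E
```

```text
coin_tube 0.56 [303.9, 293.5, 38.0, 66.4] ztop 0.07229730762782467 mid [ 0.6033 -0.1412] ext [0.0279 0.0266] rect ((603.2054443359375, -141.39218139648438), (26.895925521850586, 27.51237678527832), 82.57548522949219)
[ 0.5353 -0.1694  0.2246] 113.41267989322287 17.0 [ 0.1487  0.4538 -0.3837]
wood_stamp 0.73 [305.7, 256.1, 36.1, 44.6] ztop 0.07049193026994313 mid [ 0.5669 -0.1559] ext [0.0127 0.0198] rect ((565.3501586914062, -157.4012908935547), (8.038448333740234, 21.334684371948242), 22.810653686523438)
[ 0.5359 -0.1692  0.2241] 113.45859452694026 17.1 [ 0.4744  0.0632 -0.0248]
rot [ 0.   0.  13.5] dpos [331.1 164.5   4. ] rows>= 8
```

View pics/w9.png

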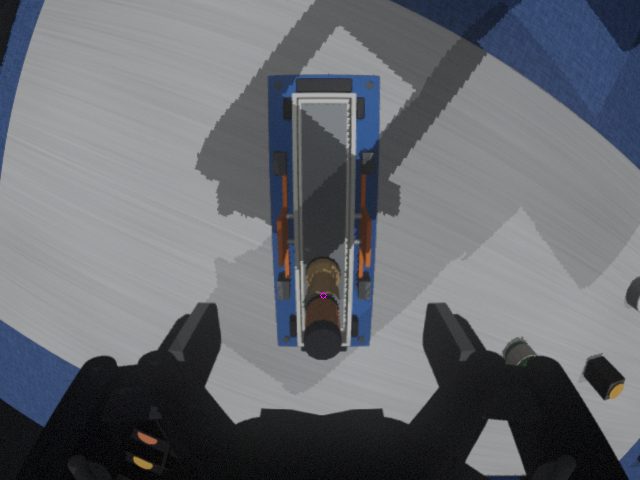

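Both are standing in the tray. The die is next.

>>> play_rows --motion '[{"rotation":[0,0,4],"delta_pos":[35,20,0],"jaw":85},{"rotation":[0,0,9],"delta_pos":[80,40,0],"jaw":85},{"rotation":[0,0,13.5],"delta_pos":[125,60,0],"jaw":85},{"rotation":[0,0,13.5],"delta_pos":[170,85,0],"jaw":85},{"rotation":[0,0,13.5],"delta_pos":[215,110,0],"jaw":85},{"rotation":[0,0,13.5],"delta_pos":[260,130,0],"jaw":85},{"rotation":[0,0,13.5],"delta_pos":[305,150,4],"jaw":85},{"rotation":[0,0,13.5],"delta_pos":[331,164,4],"jaw":85},{"rotation":[0,0,13.5],"delta_pos":[331,164,4],"jaw":85},{"rotation":[0,0,13.5],"delta_pos":[331,164,4],"jaw":85}]'

```text
clock: 18.1
eef_pos: [0.5543, 0.2006, 0.2188]
tool_rot: [0.0, 0.642, 0.767, -0.001]
force: [1.0, -0.3, -0.5]
opening: 0.99
```

```bash
python3 look.py coin_die w10 .5645 .207
python3 - <<'E'
from h import *
c=eyes.capture("wrist")
P=wcloud(c,np.ones((480,640),bool))
k=(np.linalg.norm(P[:,:2]-[.5645,.207],axis=1)<.024)&(P[:,2]>.051)&(P[:,2]<.068)
print(k.sum(),P[k].min(0),P[k].max(0),cv2.minAreaRect((P[k][:,:2]*1000).astype(np.float32)))
cv2.imwrite("pics/w11.png",cv2.resize(c["image"][180:340,220:420],None,fx=4,fy=3.5,interpolation=cv2.INTER_CUBIC)[:,:,::-1])
E
```

```text
coin_die 0.76 [303.0, 222.5, 50.4, 60.3] ztop 0.06114784975100612 mid [0.5671 0.2061] ext [0.0338 0.0342] rect ((567.3796997070312, 206.0663604736328), (26.36141014099121, 26.12734603881836), 29.00923728942871)
[0.5544 0.1991 0.2192] 99.94772030189807 18.2 [-0.6454  0.2358 -0.1267]
1458 [0.5504 0.1894 0.051 ] [0.5841 0.2233 0.0623] ((567.238037109375, 205.91278076171875), (26.501018524169922, 26.46285057067871), 29.470890045166016)
```

View pics/w11.png

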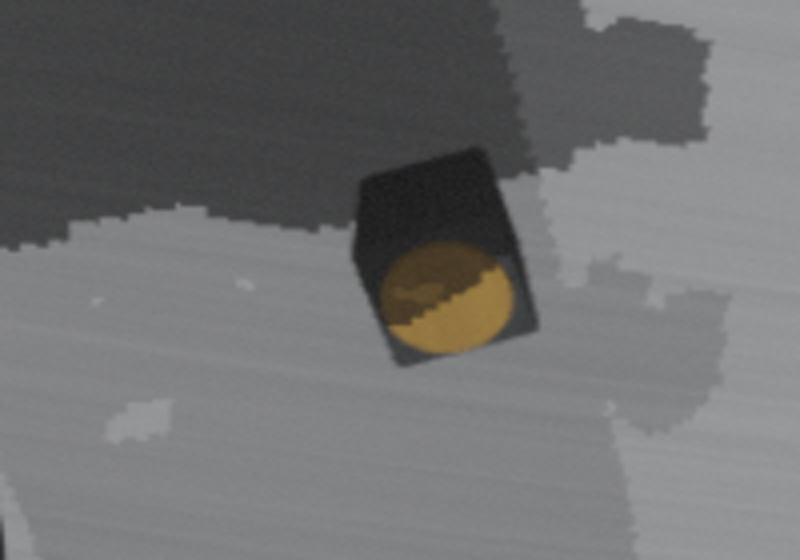

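Run:
```python
from h import *
go([.5672,.206,.099],119.2)
```

```text
rot [ -0.    0.1 -19.3] dpos [  5.   13.8 120.5] rows>= 3
```

>>> play_rows --motion '[{"rotation":[0,0,-7],"delta_pos":[3,8,10],"jaw":85},{"rotation":[0,0,-14],"delta_pos":[5,14,30],"jaw":85},{"rotation":[0,0,-19.3],"delta_pos":[5,14,60],"jaw":85},{"rotation":[0,0,-19.3],"delta_pos":[5,14,95],"jaw":85},{"rotation":[0,0,-19.3],"delta_pos":[5,14,120],"jaw":70},{"rotation":[0,0,-19.3],"delta_pos":[5,14,120],"jaw":40},{"rotation":[0,0,-19.3],"delta_pos":[5,14,120],"jaw":18},{"rotation":[0,0,-19.3],"delta_pos":[5,14,120],"jaw":18},{"rotation":[0,0,-19.3],"delta_pos":[5,14,120],"jaw":18},{"rotation":[0,0,-19.3],"delta_pos":[5,14,120],"jaw":18},{"rotation":[0,0,-19.3],"delta_pos":[5,14,120],"jaw":18},{"rotation":[0,0,-19.3],"delta_pos":[5,14,120],"jaw":18}]'

```text
clock: 19.45
eef_pos: [0.5685, 0.2062, 0.1012]
tool_rot: [0.001, 0.506, 0.863, 0.001]
force: [-0.2, -2.0, 7.9]
opening: 0.298
```

>>> play_rows --motion '[{"rotation":[0,0,0],"delta_pos":[0,0,0],"jaw":18},{"rotation":[0,0,0],"delta_pos":[0,0,-20],"jaw":18},{"rotation":[0,0,0],"delta_pos":[0,0,-50],"jaw":18},{"rotation":[0,0,0],"delta_pos":[0,0,-80],"jaw":18},{"rotation":[0,0,0],"delta_pos":[0,0,-105],"jaw":18},{"rotation":[0,0,0],"delta_pos":[0,0,-105],"jaw":18}]'

```text
clock: 20.05
eef_pos: [0.5699, 0.2069, 0.2102]
tool_rot: [0.003, 0.506, 0.863, 0.003]
force: [0.7, 0.2, -0.8]
opening: 0.292
```

Run:
```python
from h import *
s,R=st(); print(s["eef_pos"],yaw(),s["opening"]*85.4,s["force"],s["clock"])
a=np.array([.9167,.3996]); t=np.array([.5358,-.1692])-.06*a; print(t)
go([*t,.21],113.5)
```

```text
[0.5699 0.2069 0.2102] 119.22450670474662 24.955791957069035 [ 0.7428  0.22   -0.7678] 20.05
[ 0.4808 -0.1932]
rot [0.5 0.1 5.7] dpos [-305.7 -273.1   -1.4] rows>= 9
```

>>> play_rows --motion '[{"rotation":[0.4,0,0],"delta_pos":[-15,-14,0],"jaw":18},{"rotation":[0.4,0,2],"delta_pos":[-45,-41,0],"jaw":18},{"rotation":[0.4,0,4],"delta_pos":[-78,-70,0],"jaw":18},{"rotation":[0.4,0,5.7],"delta_pos":[-111,-100,0],"jaw":18},{"rotation":[0.4,0,5.7],"delta_pos":[-144,-129,0],"jaw":18},{"rotation":[0.4,0,5.7],"delta_pos":[-177,-158,0],"jaw":18},{"rotation":[0.4,0,5.7],"delta_pos":[-210,-188,0],"jaw":18},{"rotation":[0.4,0,5.7],"delta_pos":[-243,-217,0],"jaw":18},{"rotation":[0.4,0,5.7],"delta_pos":[-272,-243,0],"jaw":18},{"rotation":[0.4,0,5.7],"delta_pos":[-295,-264,0],"jaw":18},{"rotation":[0.4,0,5.7],"delta_pos":[-305.7,-273,0],"jaw":18},{"rotation":[0.4,0,5.7],"delta_pos":[-305.7,-273,0],"jaw":18}]'

```text
clock: 21.25
eef_pos: [0.4797, -0.1946, 0.2078]
tool_rot: [0.001, 0.549, 0.836, 0.0]
force: [-0.8, 0.2, -1.0]
opening: 0.297
```

Run:
```python
from h import *
s,R=st(); print(s["eef_pos"],yaw(),s["opening"]*85.4,s["force"],s["clock"])
c=eyes.capture("wrist"); cv2.imwrite("pics/w12.png",c["image"][:,:,::-1])
go([.4808,-.1932,.113],113.5)
```

```text
[ 0.4797 -0.1946  0.2078] 113.3672622030527 25.38707334123311 [-0.8132  0.2122 -0.9728] 21.25
rot [ 0.1  0.1 -0.1] dpos [ 0.1  0.7 94.9] rows>= 2
```

View pics/w12.png

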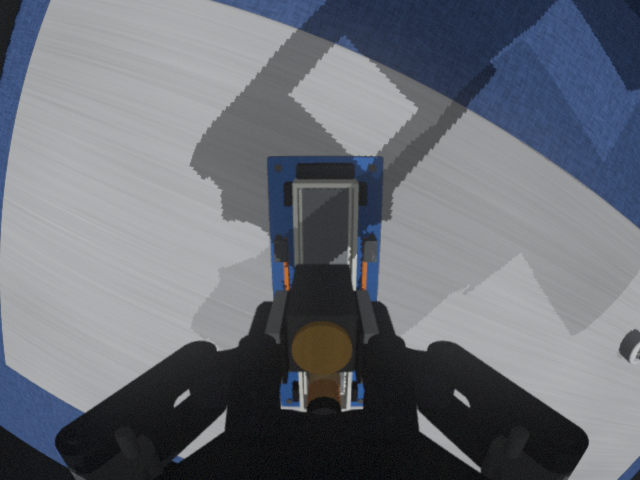

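>>> play_rows --motion '[{"rotation":[0,0,0],"delta_pos":[1,0.7,15],"jaw":18},{"rotation":[0,0,0],"delta_pos":[1,0.7,35],"jaw":18},{"rotation":[0,0,0],"delta_pos":[1,0.7,55],"jaw":18},{"rotation":[0,0,0],"delta_pos":[1,0.7,75],"jaw":18},{"rotation":[0,0,0],"delta_pos":[1,0.7,88],"jaw":18},{"rotation":[0,0,0],"delta_pos":[1,0.7,95],"jaw":18},{"rotation":[0,0,0],"delta_pos":[1,0.7,95],"jaw":18},{"rotation":[0,0,0],"delta_pos":[1,0.7,97],"jaw":18},{"rotation":[0,0,0],"delta_pos":[1,0.7,97],"jaw":18}]'

```text
clock: 22.2
eef_pos: [0.4808, -0.1924, 0.1114]
tool_rot: [0.001, 0.549, 0.836, 0.0]
force: [-0.1, -0.4, -0.9]
opening: 0.291
```

>>> play_rows --motion '[{"rotation":[0,0,0],"delta_pos":[0,0,1],"jaw":18},{"rotation":[0,0,0],"delta_pos":[0,0,2],"jaw":18},{"rotation":[0,0,0],"delta_pos":[0,0,2],"jaw":18}]'

```text
clock: 22.5
eef_pos: [0.4812, -0.1926, 0.1102]
tool_rot: [0.002, 0.549, 0.836, 0.0]
force: [-1.4, 1.0, 6.1]
opening: 0.294
```

>>> play_rows --motion '[{"rotation":[0,0,0],"delta_pos":[0,0,-0.7],"jaw":34},{"rotation":[0,0,0],"delta_pos":[0,0,-0.7],"jaw":48},{"rotation":[0,0,0],"delta_pos":[0,0,-0.7],"jaw":60},{"rotation":[0,0,0],"delta_pos":[0,0,-0.7],"jaw":60},{"rotation":[0,0,0],"delta_pos":[0,0,-15],"jaw":60},{"rotation":[0,0,0],"delta_pos":[0,0,-45],"jaw":70},{"rotation":[0,0,0],"delta_pos":[0,0,-85],"jaw":85},{"rotation":[0,0,0],"delta_pos":[0,10,-115],"jaw":85},{"rotation":[0,0,0],"delta_pos":[0,30,-120],"jaw":85},{"rotation":[0,0,0],"delta_pos":[0,30,-120],"jaw":85},{"rotation":[0,0,0],"delta_pos":[0,30,-120],"jaw":85}]'

```text
clock: 23.6
eef_pos: [0.5079, -0.1804, 0.2298]
tool_rot: [0.001, 0.549, 0.836, 0.0]
force: [-0.6, -0.1, -0.6]
opening: 0.997
```

```bash
python3 lookd.py w13; python3 look.py coin_die w14 .481 -.193;python3 look.py coin_tube w14 .604 -.14
python3 - <<'E'
from h import *
c=eyes.capture("side"); cv2.imwrite("pics/s3.png",cv2.resize(c["image"][140:280,240:400],None,fx=5,fy=4)[:,:,::-1])
c=eyes.capture("scene"); cv2.imwrite("pics/c3.png",cv2.resize(c["image"][180:320,170:310],None,fx=5,fy=4)[:,:,::-1])
E
```

```text
base rect ((535.3778686523438, -169.55209350585938), (230.4486846923828, 82.93230438232422), 23.532642364501953)
rim rect ((536.6456909179688, -170.81768798828125), (200.73011779785156, 51.74287414550781), 23.570859909057617) 1761
tab 198 [ 0.5241 -0.1425  0.0598] [0.0301 0.0148 0.0083]
tab 180 [ 0.5475 -0.1962  0.0599] [0.0297 0.0139 0.0089]
mid [ 0.5358 -0.1693  0.0598]
[ 0.5073 -0.1804  0.2294] 113.42675796186441 85.05131437530987 [-0.723  0.294 -0.536] 23.65
coin_die 0.6 [298.1, 169.6, 46.2, 49.8] ztop 0.0702753628896321 mid [ 0.4813 -0.1942] ext [0.0321 0.0323] rect ((481.1073303222656, -194.19937133789062), (25.215110778808594, 26.207731246948242), 23.792016983032227)
[ 0.5072 -0.1805  0.2292] 113.39076615077424 23.75 [-0.5551 -0.1425 -0.6951]
coin_tube 0.84 [305.0, 326.3, 35.8, 59.7] ztop 0.07217642946907792 mid [ 0.5896 -0.1458] ext [0.0547 0.0365] rect ((589.922119140625, -145.86819458007812), (57.4886589050293, 26.39223861694336), 22.851911544799805)
[ 0.5075 -0.1806  0.2295] 113.38227976103315 23.85 [ 0.0972 -0.6889 -0.2401]
```

View pics/w13.png

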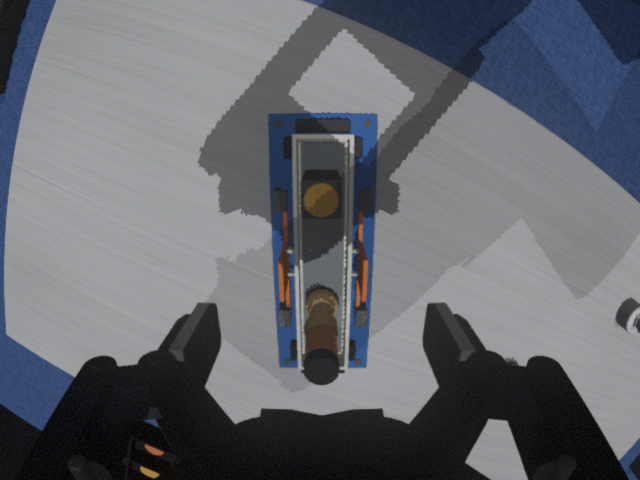

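View pics/s3.png

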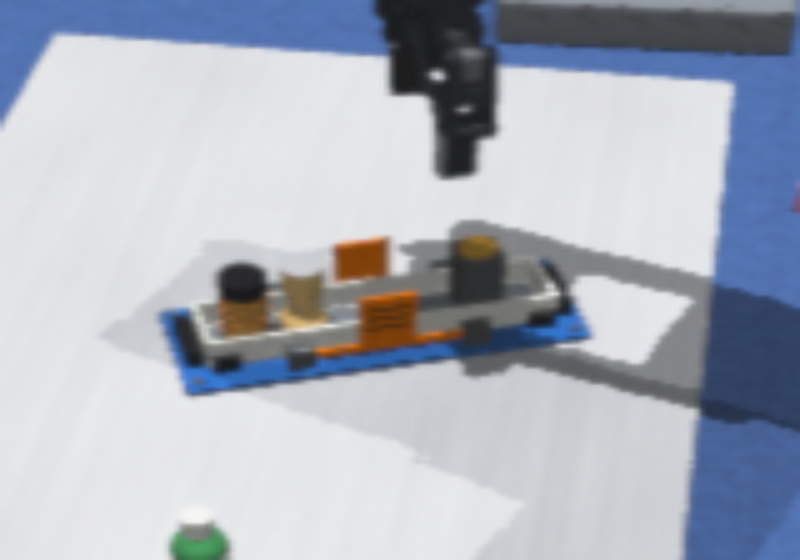

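View pics/c3.png

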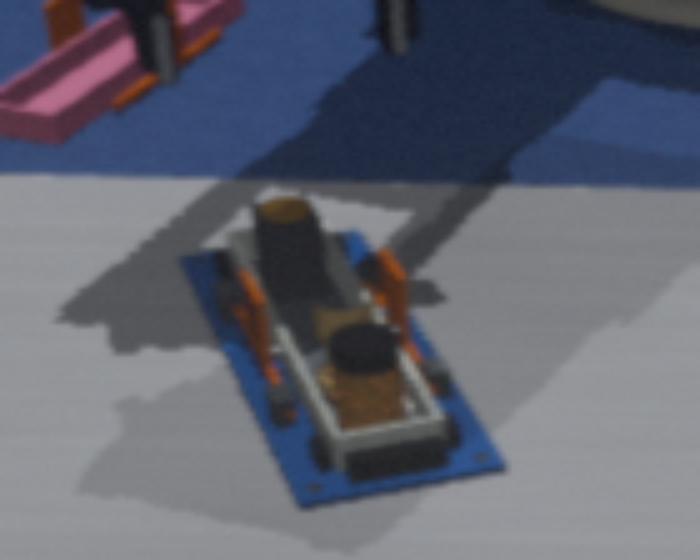

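All three stand inside the tray: tube and stamp at the far end, die near the end closest to the robot. The catches measure unchanged, with their midpoint at (0.5358, -0.1693). Next I'll go above the catches.

Run:
```python
from h import *
go([.5358,-.1693,.16],113.5);go([.5358,-.1693,.094],113.5)
```

```text
rot [ 0.1  0.1 -0.1] dpos [-0.5 30.  69.9] rows>= 2
rot [ 0.1  0.1 -0.1] dpos [ -0.4  29.9 135.9] rows>= 3
```

>>> play_rows --motion '[{"rotation":[0.1,0.1,-0.1],"delta_pos":[-0.5,15,5],"jaw":85},{"rotation":[0.1,0.1,-0.1],"delta_pos":[-0.5,30,20],"jaw":85},{"rotation":[0.1,0.1,-0.1],"delta_pos":[-0.5,30,40],"jaw":85},{"rotation":[0.1,0.1,-0.1],"delta_pos":[-0.5,30,60],"jaw":85},{"rotation":[0.1,0.1,-0.1],"delta_pos":[-0.5,30,70],"jaw":85},{"rotation":[0.1,0.1,-0.1],"delta_pos":[-0.5,30,70],"jaw":85},{"rotation":[0.1,0.1,-0.1],"delta_pos":[-0.5,30,70],"jaw":85}]'

```text
clock: 24.65
eef_pos: [0.5363, -0.1693, 0.1601]
tool_rot: [0.0, 0.548, 0.836, 0.0]
force: [0.1, -0.4, 0.4]
opening: 0.996
```

```bash
python3 lookd.py w15; python3 -c "
from h import *
go([.5358,-.1693,.094],113.5)"
```

```text
base rect ((535.6678466796875, -169.38699340820312), (231.1501922607422, 83.27764129638672), 23.454198837280273)
rim rect ((535.1538696289062, -167.78570556640625), (201.1721954345703, 71.98919677734375), 22.1995792388916) 4143
tab 328 [ 0.5234 -0.1428  0.0596] [0.0297 0.0145 0.0091]
tab 305 [ 0.5469 -0.1965  0.0596] [0.0297 0.0145 0.009 ]
mid [ 0.5352 -0.1697  0.0596]
[ 0.5364 -0.1694  0.1605] 113.47935155362866 84.95586462927174 [0.4584 1.0385 0.2571] 24.7
rot [ 0.1  0.  -0. ] dpos [ 0.4 -0.6 66.5] rows>= 2
```

View pics/w15.png

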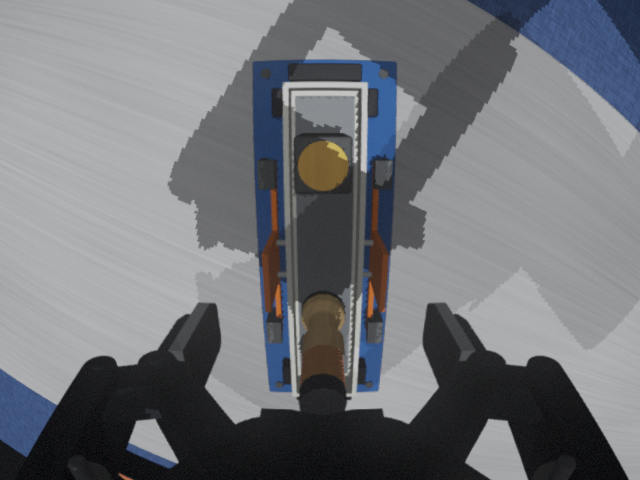

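The jaws are centred over the tabs at (270,270) and (380,270). Descending now.

>>> play_rows --motion '[{"rotation":[0,0,0],"delta_pos":[0.2,-0.8,15],"jaw":85},{"rotation":[0,0,0],"delta_pos":[0.2,-0.8,30],"jaw":85},{"rotation":[0,0,0],"delta_pos":[0.2,-0.8,45],"jaw":85},{"rotation":[0,0,0],"delta_pos":[0.2,-0.8,57],"jaw":85},{"rotation":[0,0,0],"delta_pos":[0.2,-0.8,65],"jaw":85},{"rotation":[0,0,0],"delta_pos":[0.2,-0.8,66],"jaw":85},{"rotation":[0,0,0],"delta_pos":[0.2,-0.8,66],"jaw":85}]'

```text
clock: 25.4
eef_pos: [0.5357, -0.1695, 0.0943]
tool_rot: [0.0, 0.548, 0.836, 0.0]
force: [-0.1, 0.4, -0.1]
opening: 0.998
```

Run:
```python
from h import *
s,R=st(); print(s["eef_pos"],yaw(),s["opening"]*85.4,s["force"],s["clock"])
c=eyes.capture("side"); cv2.imwrite("pics/s4.png",cv2.resize(c["image"][140:280,240:400],None,fx=5,fy=4)[:,:,::-1])
c=eyes.capture("wrist"); cv2.imwrite("pics/w16.png",c["image"][:,:,::-1])
```

```text
[ 0.5357 -0.1695  0.0943] 113.47804038240939 85.2283606209918 [-0.119   0.4471 -0.1152] 25.4
```

View pics/s4.png

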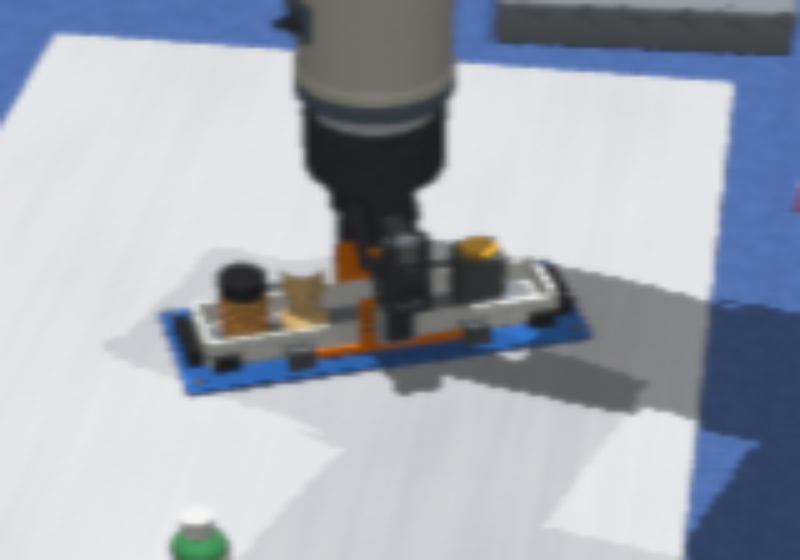

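View pics/w16.png

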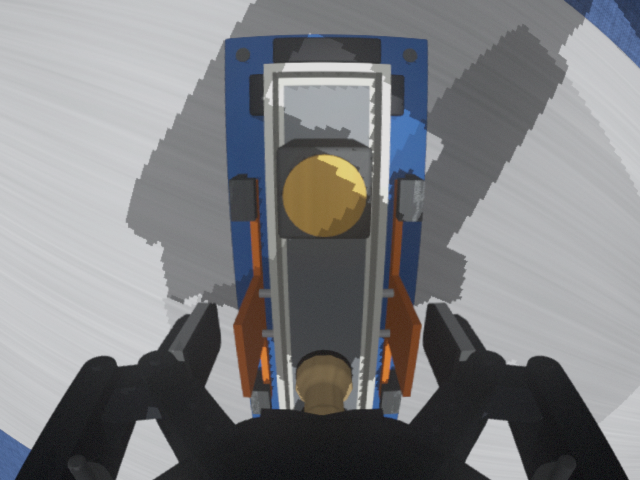

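The fingers straddle the tabs and nothing is touching. Squeezing now.

>>> play_rows --motion '[{"rotation":[0,0,0],"delta_pos":[0,0,0],"jaw":75},{"rotation":[0,0,0],"delta_pos":[0,0,0],"jaw":68},{"rotation":[0,0,0],"delta_pos":[0,0,0],"jaw":62},{"rotation":[0,0,0],"delta_pos":[0,0,0],"jaw":57},{"rotation":[0,0,0],"delta_pos":[0,0,0],"jaw":52},{"rotation":[0,0,0],"delta_pos":[0,0,0],"jaw":46},{"rotation":[0,0,0],"delta_pos":[0,0,0],"jaw":40},{"rotation":[0,0,0],"delta_pos":[0,0,0],"jaw":40},{"rotation":[0,0,0],"delta_pos":[0,0,0],"jaw":40},{"rotation":[0,0,0],"delta_pos":[0,0,0],"jaw":40}]'

```text
clock: 26.5
eef_pos: [0.5354, -0.1682, 0.0966]
tool_rot: [-0.0, 0.549, 0.836, 0.001]
force: [-7.8, 13.1, 27.4]
opening: 0.55
```

Run:
```python
from h import *
s,R=st(); print(s["eef_pos"],yaw(),s["opening"]*85.4,s["force"],s["moment"],s["clock"])
c=eyes.capture("wrist"); cv2.imwrite("pics/w17.png",c["image"][:,:,::-1])
```

```text
[ 0.5354 -0.1682  0.0966] 113.44505656959592 46.957880068066146 [-7.8283 13.1189 27.3773] [2.1478 1.2878 0.0488] 26.5
```

View pics/w17.png

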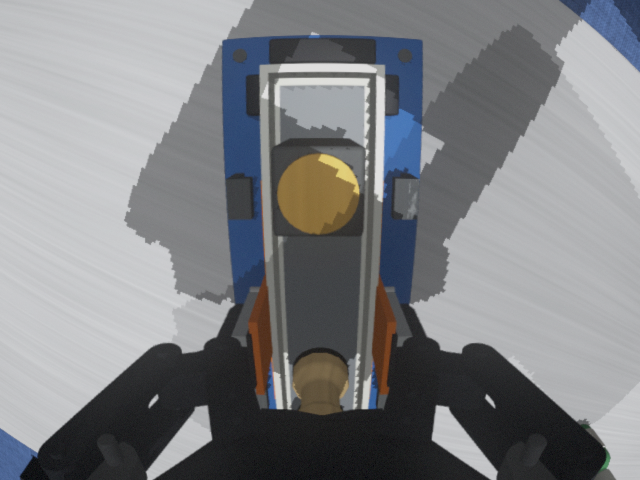

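The catches are in: no orange shows beside the lips any more, and the opening is 47 mm. I'll relax the side load first, then lift slowly.

>>> play_rows --motion '[{"rotation":[0,0,0],"delta_pos":[0.3,0,-0.5],"jaw":40},{"rotation":[0,0,0],"delta_pos":[0.3,0,-0.5],"jaw":40},{"rotation":[0,0,0],"delta_pos":[0.3,0,-0.5],"jaw":40}]'

```text
clock: 26.85
eef_pos: [0.5352, -0.1679, 0.0971]
tool_rot: [-0.001, 0.549, 0.836, 0.001]
force: [-1.2, 3.0, 4.2]
opening: 0.539
```

Run:
```python
from h import *
s,R=st(); print(s["eef_pos"],yaw(),s["opening"]*85.4,s["force"],s["moment"],s["clock"]); go([.5356,-.1690,.12],113.5)
```

```text
[ 0.5352 -0.1679  0.0971] 113.44278138900616 46.02608538520785 [-1.2361  2.9725  4.1663] [0.4736 0.3036 0.0063] 26.85
rot [ 0.  -0.1 -0.1] dpos [ -1.2  -0.  -22.9] rows>= 1
```

Forces are nearly relaxed. I'll lift gently by the first 20 mm.

>>> play_rows --motion '[{"rotation":[0,0,0],"delta_pos":[0.2,0,-2],"jaw":40},{"rotation":[0,0,0],"delta_pos":[0.2,0,-4],"jaw":40},{"rotation":[0,0,0],"delta_pos":[0.2,0,-6],"jaw":40},{"rotation":[0,0,0],"delta_pos":[0.2,0,-8],"jaw":40},{"rotation":[0,0,0],"delta_pos":[0.2,0,-10],"jaw":40},{"rotation":[0,0,0],"delta_pos":[0.2,0,-10],"jaw":40}]'

```text
clock: 27.45
eef_pos: [0.5353, -0.1678, 0.1074]
tool_rot: [-0.0, 0.549, 0.836, 0.001]
force: [0.3, 0.0, -5.4]
opening: 0.545
```

Run:
```python
from h import *
s,R=st(); print(s["eef_pos"],yaw(),s["opening"]*85.4,s["force"],s["moment"],s["clock"]); go([.5356,-.1690,.12],113.5)
c=eyes.capture("wrist"); cv2.imwrite("pics/w18.png",c["image"][:,:,::-1])
c=eyes.capture("side"); cv2.imwrite("pics/s5.png",cv2.resize(c["image"][140:280,240:400],None,fx=5,fy=4)[:,:,::-1])
```

```text
[ 0.5353 -0.1678  0.1074] 113.44383556736187 46.57738008419828 [ 0.277   0.0144 -5.417 ] [ 0.0346 -0.0233  0.048 ] 27.45
rot [ 0.1 -0.1 -0.1] dpos [ -1.2  -0.2 -12.6] rows>= 1
```

View pics/s5.png

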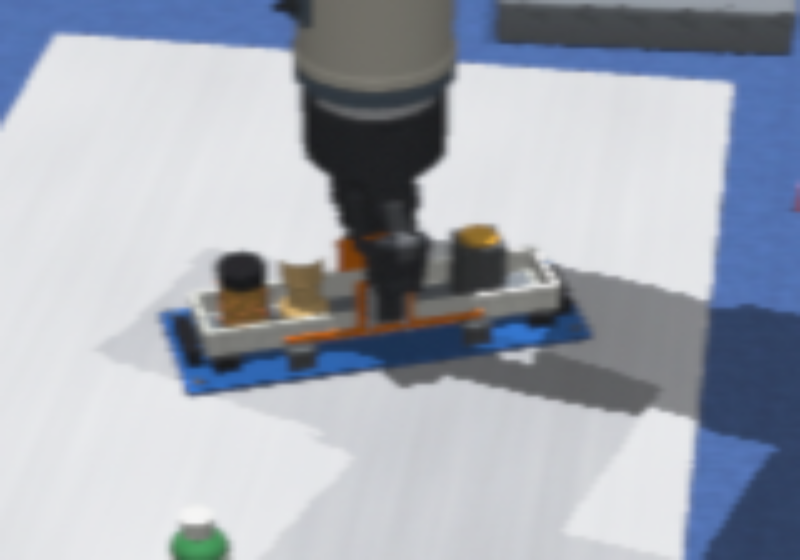

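View pics/w18.png

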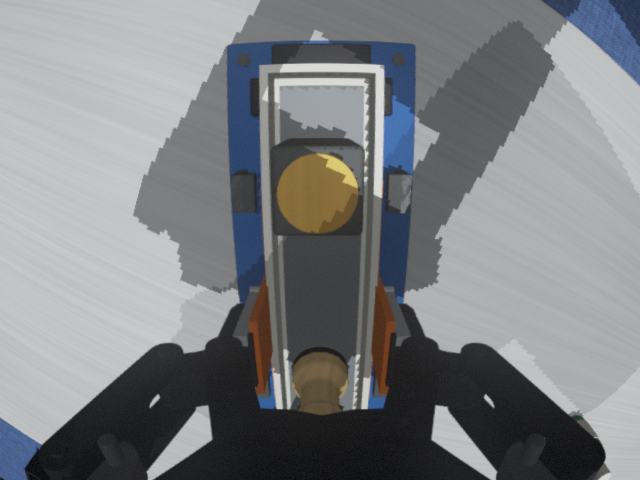

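It has lifted free and level, carrying 5.4 N (about 5 N expected). I'll continue straight up with a gentle acceleration.

>>> play_rows --motion '[{"rotation":[0,0,0],"delta_pos":[0,0,-3],"jaw":40},{"rotation":[0,0,0],"delta_pos":[0,0,-9],"jaw":40},{"rotation":[0,0,0],"delta_pos":[0,0,-18],"jaw":40},{"rotation":[0,0,0],"delta_pos":[0,0,-29],"jaw":40},{"rotation":[0,0,0],"delta_pos":[0,0,-41],"jaw":40},{"rotation":[0,0,0],"delta_pos":[0,0,-53],"jaw":40},{"rotation":[0,0,0],"delta_pos":[0,0,-65],"jaw":40},{"rotation":[0,0,0],"delta_pos":[0,0,-77],"jaw":40},{"rotation":[0,0,0],"delta_pos":[0,0,-88],"jaw":40},{"rotation":[0,0,0],"delta_pos":[0,0,-98],"jaw":40},{"rotation":[0,0,0],"delta_pos":[0,0,-105],"jaw":40},{"rotation":[0,0,0],"delta_pos":[0,0,-109],"jaw":40}]'

```text
clock: 28.75
eef_pos: [0.5353, -0.168, 0.2169]
tool_rot: [-0.0, 0.549, 0.836, 0.001]
force: [-0.2, -0.8, -4.9]
opening: 0.541
```

Run:
```python
from h import *
s,R=st(); print(s["eef_pos"],yaw(),s["opening"]*85.4,s["force"],s["moment"],s["clock"]); go([.5353,-.1679,.22],113.45)
```

```text
[ 0.5353 -0.168   0.2169] 113.44481451000604 46.18983546902669 [-0.2395 -0.8123 -4.8532] [ 0.0237 -0.0019  0.0224] 28.75
rot [ 0.1 -0.1 -0. ] dpos [ 0.1  0.1 -3.1] rows>= 1
```

>>> play_rows --motion '[{"rotation":[0,0,0],"delta_pos":[0,0,-1],"jaw":40},{"rotation":[0,0,0],"delta_pos":[0,0,-2],"jaw":40},{"rotation":[0,0,0],"delta_pos":[0,0,-2],"jaw":40},{"rotation":[0,0,0],"delta_pos":[0,0,-2],"jaw":40},{"rotation":[0,0,0],"delta_pos":[0,0,-2],"jaw":40},{"rotation":[0,0,0],"delta_pos":[0,0,-2],"jaw":40}]'

```text
clock: 29.35
eef_pos: [0.5352, -0.168, 0.2187]
tool_rot: [-0.0, 0.549, 0.836, 0.001]
force: [0.5, 0.1, -6.1]
opening: 0.545
```

Run:
```python
from h import *
s,R=st(); print(s["eef_pos"],yaw(),s["opening"]*85.4,s["force"],abs(s["qd"]).max(),s["clock"])
c=eyes.capture("side"); cv2.imwrite("pics/s6.png",cv2.resize(c["image"][100:280,220:420],None,fx=4,fy=3.3)[:,:,::-1])
P=cloud(c,np.ones((480,640),bool)); v,u=np.nonzero(c["range_z"]>0); im=c["image"].astype(int)
# rim of tray: along-tray coordinate vs height
a=np.array([.9167,.3996]);d=P[:,:2]-[.5355,-.1688]; xa=d@a; ya=d@np.array([-.3996,.9167])
k=(abs(xa)<.12)&(abs(ya)<.045)&(P[:,2]>.1)&(P[:,2]<.175)
w=k&(im[v,u].min(1)>130)&(abs(im[v,u,0]-im[v,u,2])<30)
for lo in(-.1,-.08,.08,.0): 
    q=w&(xa>lo)&(xa<lo+.02)&(ya>.015); print(lo,q.sum(),np.percentile(P[q,2],[5,50,95]) if q.sum()>3 else "")
c2=eyes.capture("scene"); cv2.imwrite("pics/c6.png",c2["image"][:,:,::-1])
c3=eyes.capture("wrist"); cv2.imwrite("pics/w19.png",c3["image"][:,:,::-1])
```

```text
[ 0.5352 -0.168   0.2187] 113.44466640422117 46.51217081958694 [ 0.5064  0.1204 -6.1107] 0.00404538095225328 29.35
-0.1 28 [0.1362 0.1519 0.1582]
-0.08 18 [0.1353 0.1558 0.1595]
0.08 21 [0.1353 0.1543 0.1583]
0.0 3
```

View pics/s6.png

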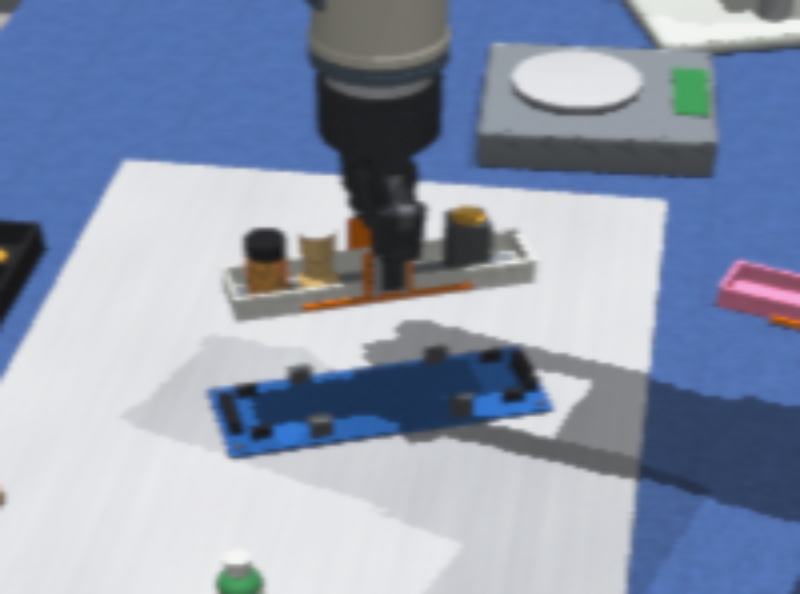

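View pics/c6.png

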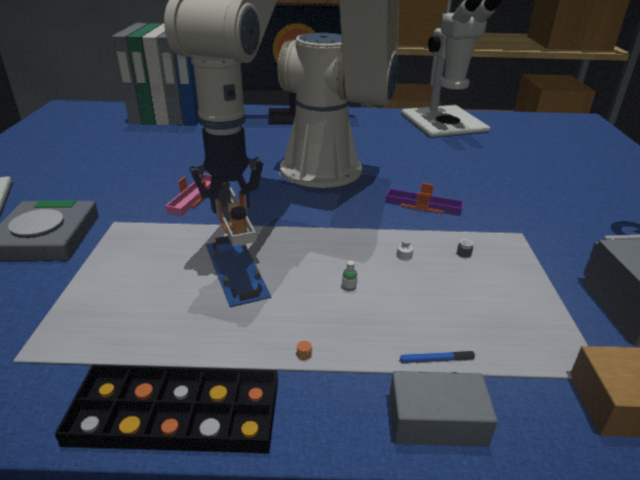

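View pics/w19.png

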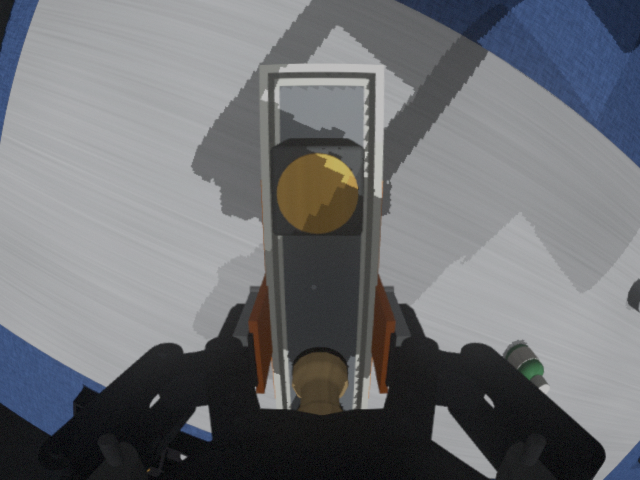

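It is level, lifted about 122 mm and still. The three specimens are standing, and the bystanders are where they started.

```bash
python3 -c "
from station import env
print(env.job_done())"
```

```text
the job is handed in; nothing more can be done
None
```

The job is handed in. The coin tube, coin die and wooden stamp stand upright in the white cassette, and the arm holds it still about 122 mm above its starting height with both catches squeezed. I put the three specimens in and let go of them while it was still locked. I then pinched the two catches, lifted it straight up and finished at 29 s of the 72 s allowed.

What the last checks showed:
- **Level and still:** the tray rim reads about the same height at both ends (0.158 to 0.160 m at the top of the readings). The tool is tilted by about 0.1°, and the joints are practically at rest.
- **Load:** the gripper carries about 5 to 6 N, which fits the cassette and specimens at about 5 N.
- **Specimens:** all three are seen standing in the side view after the lift. Each was also checked right after it was placed.
- **Bystanders:** in the final scene picture they look where they were at the start; I did not measure this.

Two readings looked wrong:
- **Gripper opening:** it read 46 to 47 mm with the catches fully in, against 50 mm expected. It also read 1 to 2 mm low on all three specimens, so I take it as an offset. The pictures show the catches clear of the lips.
- **Stamp top:** it is not drawn fully in the images, so I located the stamp from its foot instead.

While the catches were being squeezed, the force on the wrist reached about 31 N, well under the 120 N limit. I let it settle before lifting.

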